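Clamp the yellow tile in the vise

TASK

Take the yellow tile from the open stock drawer and lay it flat, glazed side up, on the bed of the blue vise, its long edges along the jaws and centred on them, then crank the red-gripped handle clockwise until the jaw holds the tile firmly between both jaws; do not force the handle past that, the tile could crack. Push the drawer fully home with the green and the red tile still in it, and leave everything else on the table where it is.

Things in the scene. Friction and masses are not known exactly. Their poses are not given: they have to be found in the camera images.
- tile_yellow: the yellow glazed tile to clamp: 62 (its x) x 40 (its y) x 14 mm (z), 80 g, beige underside. Origin at the centre of its underside, z up through the glaze. It starts flat in one of the drawer's three compartments, its long side along the drawer's depth
- tile_green: dark green tile of the same size, origin likewise, in another compartment; stays in the drawer
- tile_red: dark red tile of the same size, origin likewise, in another compartment; stays in the drawer
- vise: blue drill vise fixed to the table, base 96 (x) x 200 (y) x 12 mm; origin under it on the table. In its frame: flat bed 50 wide (x -25 to 25), top at z=60, open at its sides so that fingers pass the tile's ends; fixed jaw's face at y=+35; rubber-faced jaws 54 wide, faces z=61 to 85, tops z=90; nut block y=-95 to -75, up to z=92; crank axis along y through x=0, z=75, at the -y end
- jaw: sliding jaw of the vise. Origin at the foot of its face: in the vise's frame x=0, z=60, y from -29 mm (fully open, jaws 64 mm apart) towards +y as it closes; gap between the jaws = 35 mm - y. Moves 14 mm per turn of the crank; cushioned, it gives up to 2 mm once it presses
- crank (a joint): crank angle in rad; grows as it is turned clockwise seen from the crank's end (looking along the vise's +y), closing the jaw by 2.23 mm per rad from a 64 mm gap at 0. Grip centre in the vise's frame: x = -40 cos(angle), z = 75 + 40 sin(angle), y = -143 mm. Stays where it is left
- crank_knob (a point): centre of the crank's red grip: a freely spinning round handle, 17 mm thick, 42 mm long, along the vise's y, 40 mm from the crank's axis; can be pinched from above across the vise's x all the way round (lowest: centre 35 mm above the table)
- cabinet: low plywood drawer unit fixed to the table, 180 (x) x 234 (y) x 77 mm high, with tile sheets and a pot on the rear half of its top (up to 45 mm higher). Origin at the centre of its underside; its front, with the drawer, faces its -x at x = -90
- drawer (a joint): how far the drawer stands open in m; 0 is fully home. It slides along the cabinet's x, opening to -x
- drawer_front (a point): on the outer face of the drawer's front panel, halfway along, 45 mm up; panel 234 mm wide, 12 thick, from z=10 to 66 mm. Behind it the drawer is 155 mm deep, floor at z=14, walls to 46, two dividers (to 38) along x make three compartments 64 mm wide, centred on y=-68, 0, 68 mm in the cabinet's frame
- nippers: tile nippers with blue handles lying on the table, 170 x 70 x 16 mm, origin at the middle; leave alone
- jar: amber glass jar with a white cap, 60 mm in diameter and 85 mm high, origin under it; leave alone
- glue_pot: white plastic glue pot, 56 mm in diameter and 50 mm high, origin under it; leave alone
- glue_brush: small brush lying on the table, 170 mm long; leave alone
- pencil: dark pencil lying on the table, 170 mm long, 8 mm thick; leave alone
Things that resemble listed ones, but are neither listed nor needed, are in the scene too. Leave any purple look-alike of the tile_yellow alone.

How it is judged:
At the end, for the whole second after the job is handed in: Yellow tile flat and glaze up on the vise bed (4 mm), long edges along the jaws (0.1 rad), centred on them (14 mm), against the fixed jaw (5 mm), at rest, pressed by the sliding jaw with over 8 N; drawer home within 5 mm, green and red tiles inside it (contact force between jaw and tile_yellow above 8 N and z of tile_yellow in the frame of vise between 0.056 and 0.064 m and angle between tile_yellow's own z axis and vertical below 0.08 rad and angle between the x axis of tile_yellow and the x axis of vise, either way round below 0.1 rad and x of tile_yellow in the frame of vise between -0.014 and 0.014 m and y of tile_yellow in the frame of vise between 0.01 and 0.02 m and linear speed of tile_yellow below 0.01 m/s and value of joint drawer below 0.005 m and x of tile_green in the frame of cabinet between -0.09 and 0.09 m and z of each of tile_green, tile_red in the frame of cabinet below 0.05 m and x of tile_red in the frame of cabinet between -0.09 and 0.09 m and y of tile_green in the frame of cabinet between -0.11 and 0.11 m and y of tile_red in the frame of cabinet between -0.11 and 0.11 m); the robot touches nothing.
It fails at once if the yellow tile is cracked: the jaw presses it with more than 300 N (contact force between jaw and tile_yellow above 300 N).
It fails at once if a bystander (nippers, jar, glue pot, brush or pencil) is moved by more than 30 mm (distance of any of nippers, jar, glue_pot, glue_brush, pencil from where it was at the start of the episode above 0.03 m).
It also fails if it takes over 72 s, if anything falls off the work surface, if the arm or the gripper's body presses on something with over 40 N, if the wrist force passes 120 N, or if a joint passes its speed limit or range.

ROBOT

A 6-joint arm with a two-finger parallel gripper is mounted at the origin on the work surface. World frame = base frame: x ahead of the robot, y to its left, z up, the work surface at z = 0. Lengths are in m, angles in rad, forces in N, time in s.
With the tool pointing down it reaches from about 0.4 to 0.825 m from the base axis. Payload 7 kg.
Tool frame: the origin (TCP) lies at the very end of the fingers, on their centre line; the grasp point (between the pads) lies 19 mm behind it; z points along the fingers, y is the direction in which the jaws open and shut (so a half turn about z gives the same grasp; the last joint's range is limited). The gripper opens to 88 mm and grips with 3 to 60 N. Pads are 19 mm wide; open, the fingers measure 130 mm over their backs; the gripper's body (78 mm by 193 mm) begins 47 mm behind the grasp point.
Start: joints at [-1.005, 0.359, 0.012, 0, -1.224, -0.288], TCP at [0.185, -0.649, 0.227] pointing down, gripper open.
Joint ranges: [-3.07, 3.07], [-1.43, 2.12], [-1.02, 1.25], [-3.03, 1.67], [-3.05, -0], [-3.03, 3.03]. Speed limits (rad/s): [2.39, 2.39, 3.01, 3.14, 3.14, 3.14].

INTERFACE

Orientations are given as [roll, pitch, yaw] about the fixed x, y, z axes, in that order (R = Rz(yaw) Ry(pitch) Rx(roll)).
In Python, from station import arm gives the robot as it stands.
- The arm moves only by the shell command python3 -m inch 'ROWS' [FORCE]. ROWS is text: rows parted by semicolons, each of 7 numbers parted by spaces: the closure, from 0 (fully open) to 1 (shut), then the shift along the tool's x, y, z each as a share of 300 mm, from -1 to 1, then the turn, a rotation vector about the tool's x, y, z each as a share of 60 degrees, from -1 to 1. In form: grip tx ty tz rx ry rz; .... A call has 1 to 12 rows; each row is the pose to reach, as a shift and turn from the pose commanded when the call began, along the tool's axes at that moment; what a row does not reach only later rows make up. A row lasts 1/10 s, in which the tool goes at most 50 mm and 8.59 degrees, less where a joint would pass 70% of its speed; a pose out of reach is approached as far as the arm can. A call with a number of a shift or a turn outside -1 to 1 is refused whole. A call with a gripper value outside its range is refused whole. The fingers move at their own pace and stop on an object; FORCE is the grip in N (left out, the last holds). Time passes only in rows, so rows that repeat a pose let the fingers close. It gives the time, the measured TCP pose, the force and the opening at its end, in the units of the state.
- arm.get_state(): the state, without advancing time (a new reading comes with each control period).
- arm.grab_frame(name): name is "scene" or "side" or "wrist"; returns a dict with "img" (480x640x3 uint8, red, green, blue), "range_z" (480x640 float32, m along the optical axis (not along the pixel's ray), 0 where there is no reading), "fx", "fy", "cx", "cy" (pixels), "extrinsics" (4x4, takes a point from world to camera coordinates); the wrist camera has in their place "tool_from_camera" (4x4, takes a point from camera to tool coordinates, whose origin is the TCP and whose axes are the flange's). Camera axes: x right, y up, looking along -z (the intrinsics and any distortion apply to the point x, -y, -z); pixel columns grow to the right and rows downward; lengths in m; the calibration is good to about 2 mm. A picture is of the moment at which its call begins: read the wrist's pose just before it.
- arm.job_done(): hands the job in, once; it reports no verdict.
The state is a dict: "t": time; "q": joint angles; "qd": joint speeds; "joint_efforts": joint torques, N m; "eef_pos": TCP position; "ee_rot": TCP orientation; "force": force on the tool from outside, world axes, zero at the start; "moment": the same for the moment, N m; "width": finger opening in m.
Only numpy, scipy, OpenCV 4.12 (cv2) and the standard library are available. Lean on these libraries where they do the work, as an engineer would, in place of code of your own. Each camera call takes 0.05 s, during which the arm holds its last target.

## Working session

There is one attempt and no reset: what is moved stays moved. The work goes in short steps, Python scripts to look and compute and a shell command to move; the robot and the scene stay as the last step left them, time stands still between calls to the robot, and variables do not carry over. Pictures are saved under pics/ and viewed, and the job is handed in when it is done.

```bash
ls; mkdir -p pics
python3 - <<'E'
from station import arm
import cv2,pickle
s=arm.get_state();print({k:s[k] for k in('t','eef_pos','ee_rot','width','q')})
for n in("scene","side","wrist"):
    f=arm.grab_frame(n);cv2.imwrite(f"pics/{n}0.png",f["img"][:,:,::-1]);pickle.dump(f,open(f"pics/{n}0.pkl","wb"))
    print(n,f["fx"],f["cx"],f["cy"],f.get("extrinsics",f.get("tool_from_camera")),[k for k in f])
E
```

```text
pics
{'t': 0.0, 'eef_pos': array([ 0.18494314, -0.64866191,  0.22560588]), 'ee_rot': array([ 3.13991799e+00, -1.54525611e-04, -2.86390573e+00]), 'width': 0.08754259797617603, 'q': array([-1.00491029e+00,  3.59411370e-01,  1.10559871e-02, -3.48571566e-04,
       -1.22409048e+00, -2.88080526e-01])}
scene 620.5619176784486 320.67503673167863 241.59785116239038 [[-0.20588256  0.97857207  0.00301263  0.12664013]
 [-0.56838441 -0.12208777  0.81365456  0.25052949]
 [ 0.79658743  0.16580495  0.58134085 -2.09667273]
 [ 0.          0.          0.          1.        ]] ['img', 'range_z', 'fx', 'fy', 'cx', 'cy', 'extrinsics']
side 526.8440578504009 318.2728782522119 243.0886311091376 [[-0.852055   -0.52342409  0.00543158  0.49168497]
 [ 0.4008351  -0.64575499  0.64987054 -0.27390476]
 [-0.33665043  0.55590261  0.76002551 -1.22773106]
 [ 0.          0.          0.          1.        ]] ['img', 'range_z', 'fx', 'fy', 'cx', 'cy', 'extrinsics']
wrist 426.80364059435874 319.94724760252416 237.69994256573526 [[ 9.15537420e-04  9.55000894e-01  2.96601506e-01  8.10526809e-02]
 [ 9.99999434e-01 -7.13674373e-04 -7.88860582e-04  3.74222474e-04]
 [-5.41685667e-04  2.96602061e-01 -9.55001007e-01 -1.59038961e-01]
 [ 0.00000000e+00  0.00000000e+00  0.00000000e+00  1.00000000e+00]] ['img', 'range_z', 'fx', 'fy', 'cx', 'cy', 'tool_from_camera']
```

View pics/scene0.png

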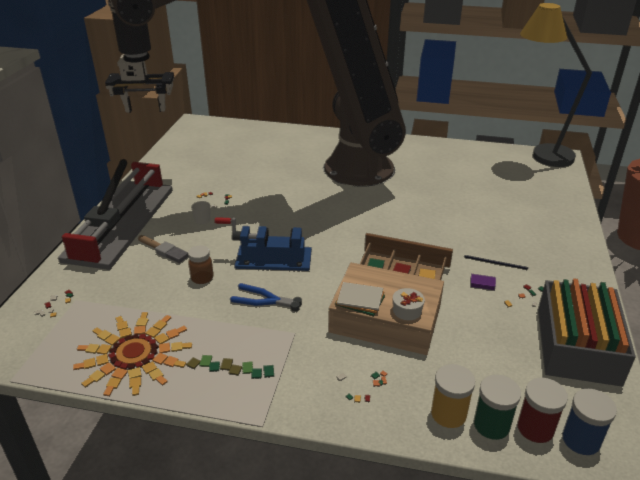

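View pics/side0.png

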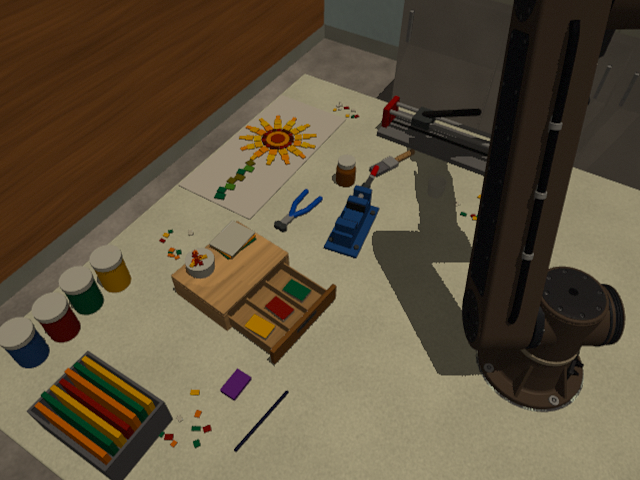

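View pics/wrist0.png

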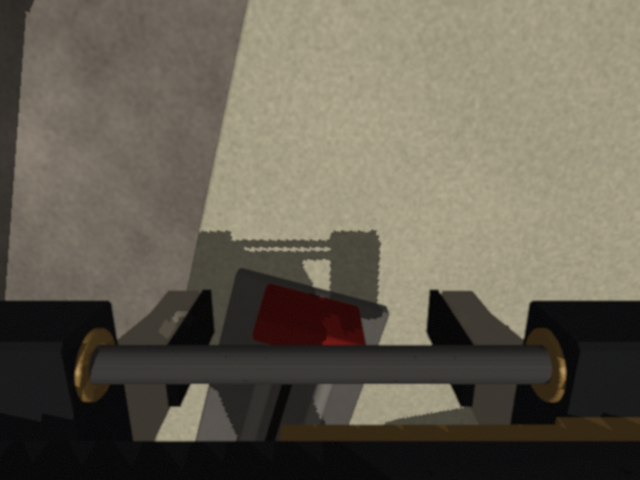

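The scene view shows the vise around (272,248) with its red grip at (223,221), and the cabinet at (390,300) with the drawer open toward the robot and the yellow tile at (428,274). The side view shows the yellow tile at (260,326). Next I'll measure with the depth images.

```bash
cat > h.py <<'E'
import numpy as np,cv2,pickle
from scipy.spatial.transform import Rotation as R
def load(n): return pickle.load(open(f"pics/{n}.pkl","rb"))
def cloud(f,T=None):
    """world (or T@) points per pixel"""
    z=f["range_z"].astype(float);v,u=np.mgrid[0:480,0:640]
    P=np.stack([(u-f["cx"])/f["fx"]*z,-(v-f["cy"])/f["fy"]*z,-z,np.ones_like(z)],-1)
    M=np.linalg.inv(f["extrinsics"]) if T is None else T@f["tool_from_camera"]
    W=(P@M.T)[...,:3];W[z==0]=np.nan;return W
def toolT(s):
    T=np.eye(4);T[:3,:3]=R.from_euler('xyz',s["ee_rot"]).as_matrix();T[:3,3]=s["eef_pos"];return T
def proj(f,p,T=None):
    M=f["extrinsics"] if T is None else np.linalg.inv(T@f["tool_from_camera"])
    c=M[:3,:3]@np.asarray(p)+M[:3,3];return np.array([f["cx"]+f["fx"]*c[0]/-c[2],f["cy"]-f["fy"]*c[1]/-c[2]])
def hsv(f): return cv2.cvtColor(f["img"],cv2.COLOR_RGB2HSV)
E
python3 - <<'E'
from h import *
for n in("scene0","side0"):
    f=load(n);W=cloud(f);H=hsv(f);h,s,v=[H[...,i].astype(int) for i in range(3)]
    A={'yel':(h>15)&(h<30)&(s>150)&(v>120),'blue':(h>100)&(h<125)&(s>120),'red':((h<6)|(h>174))&(s>150)&(v>60)}
    print(n)
    for k,m in A.items():
        c,l,st,ce=cv2.connectedComponentsWithStats(m.astype(np.uint8))
        for i in range(1,c):
            if st[i,4]>30:
                p=W[l==i];p=p[~np.isnan(p[:,0])]
                if len(p)>10 and p[:,0].max()<1.2 and p[:,2].max()<.2: print(k,st[i,4],ce[i].round(),np.median(p,0).round(3),p.min(0).round(3),p.max(0).round(3))
for n,(x0,y0,x1,y1) in (("scene0",(200,190,460,360)),("side0",(170,160,400,370))):
    im=load(n)["img"][y0:y1,x0:x1,::-1];cv2.imwrite(f"pics/{n}c.png",cv2.resize(im,None,fx=3,fy=3)[:600,:800])
E
```

```text
scene0
yel 116 [427. 273.] [0.564 0.267 0.027] [0.543 0.248 0.022] [0.583 0.286 0.034]
yel 258 [560. 309.] [0.73  0.561 0.104] [0.628 0.555 0.098] [0.817 0.567 0.11 ]
yel 259 [599. 312.] [0.732 0.641 0.11 ] [0.63  0.635 0.105] [0.815 0.647 0.117]
yel 149 [123. 327.] [ 0.893 -0.414  0.007] [ 0.861 -0.444  0.001] [ 0.92  -0.39   0.014]
yel 133 [156. 328.] [ 0.879 -0.337  0.007] [ 0.851 -0.352  0.001] [ 0.907 -0.321  0.012]
yel 32 [ 98. 331.] [ 0.916 -0.465  0.007] [ 0.91  -0.478  0.001] [ 0.925 -0.457  0.011]
yel 78 [111. 339.] [ 0.933 -0.421  0.007] [ 0.919 -0.439  0.002] [ 0.949 -0.407  0.012]
yel 74 [161. 338.] [ 0.907 -0.312  0.008] [ 0.893 -0.326  0.003] [ 0.92  -0.296  0.013]
yel 33 [186. 345.] [ 0.915 -0.249  0.006] [ 0.905 -0.263  0.   ] [ 0.922 -0.238  0.011]
yel 76 [103. 349.] [ 0.965 -0.425  0.007] [ 0.951 -0.438  0.002] [ 0.976 -0.413  0.013]
yel 76 [102. 359.] [ 0.996 -0.413  0.007] [ 0.977 -0.427  0.002] [ 1.009 -0.399  0.011]
yel 70 [ 89. 363.] [ 1.011 -0.436  0.007] [ 0.997 -0.447  0.003] [ 1.027 -0.423  0.012]
yel 41 [179. 363.] [ 0.971 -0.242  0.007] [ 0.963 -0.254  0
[... 3060 characters left out ...]
[0.951 0.564 0.003] [0.991 0.631 0.09 ]
blue 152 [261. 420.] [0.446 0.443 0.007] [0.435 0.363 0.001] [0.458 0.525 0.013]
red 103 [392. 103.] [ 0.679 -0.63   0.091] [ 0.668 -1.808 -0.749] [ 1.165 -0.582  0.098]
red 59 [375. 170.] [ 0.561 -0.275  0.118] [ 0.551 -0.408  0.01 ] [ 0.619 -0.253  0.124]
red 35 [198. 262.] [0.77  0.24  0.118] [0.756 0.233 0.111] [0.78  0.252 0.122]
red 326 [279. 308.] [0.567 0.2   0.027] [0.534 0.176 0.021] [0.598 0.223 0.034]
red 499 [ 94. 404.] [0.719 0.621 0.104] [0.625 0.606 0.039] [0.829 0.626 0.11 ]
red 40 [207. 428.] [0.536 0.52  0.004] [ 0.527  0.512 -0.   ] [0.545 0.529 0.007]
red 48 [168. 436.] [0.592 0.575 0.004] [ 0.583  0.568 -0.001] [0.602 0.583 0.007]
```

View pics/scene0c.png

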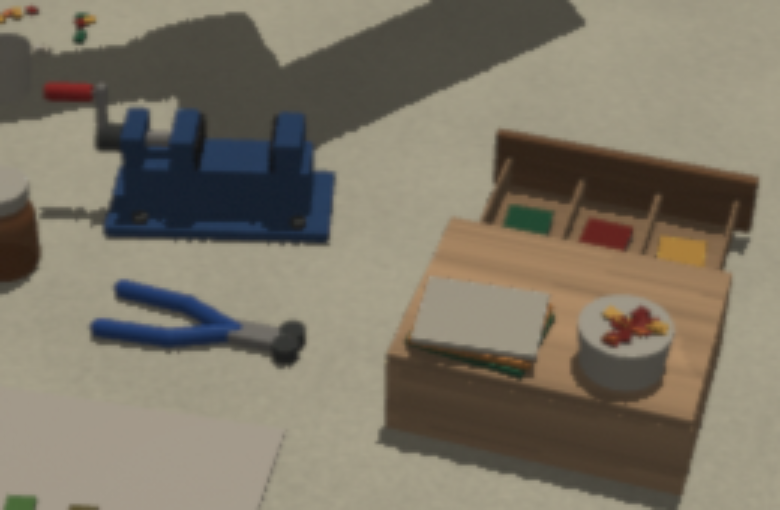

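View pics/side0c.png

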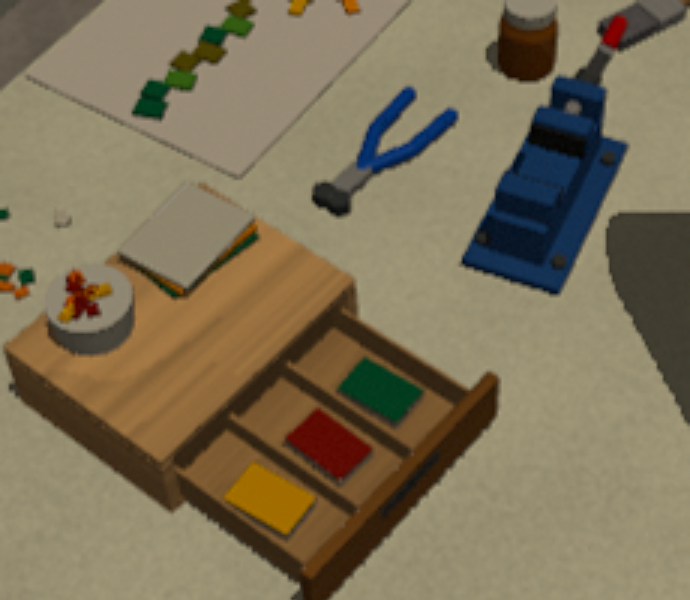

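Run:
```python
from h import *
out=[]
for n in("scene0","side0"):
    f=load(n);W=cloud(f);H=hsv(f);h,s,v=[H[...,i].astype(int) for i in range(3)]
    blue=(h>100)&(h<125)&(s>100);red=((h<6)|(h>174))&(s>150)&(v>60)
    x,y,z=W[...,0],W[...,1],W[...,2]
    near=(x>.42)&(x<.66)&(y>-.26)&(y<0)
    B=W[blue&near]
    for a,b in((.008,.016),(.056,.064),(.086,.095)):
        p=B[(B[:,2]>a)&(B[:,2]<b)]
        print(n,'vise z',a,len(p),np.median(p[:,2]).round(4),[np.round(q,3) for q in cv2.minAreaRect(p[:,:2].astype(np.float32)*1000)])
    k=W[red&(abs(x-.56)<.05)&(abs(y+.275)<.05)&(z>.08)&(z<.15)]
    print(' knob',len(k),np.median(k,0).round(4),k.min(0).round(4),k.max(0).round(4))
    top=W[(abs(z-.077)<.004)&(x>.55)&(x<.9)&(y>.02)&(y<.4)]
    print(' cab',[np.round(q,3) for q in cv2.minAreaRect(top[:,:2].astype(np.float32)*1000)])
    fr=W[(abs(z-.066)<.0035)&(x>.42)&(x<.62)&(y>.02)&(y<.4)]
    print(' front top',[np.round(q,3) for q in cv2.minAreaRect(fr[:,:2].astype(np.float32)*1000)])
    for nm,m in(('yel',(h>12)&(h<32)&(s>150)),('red',red),('grn',(h>60)&(h<90)&(s>120))):
        m=m&(abs(z-.028)<.004)&(x>.5)&(x<.65)&(y>.06)&(y<.34)
        c,l,st,ce=cv2.connectedComponentsWithStats(m.astype(np.uint8));i=1+np.argmax(st[1:,4]);p=W[l==i]
        print(' ',nm,st[i,4],np.median(p[:,2]).round(4),[np.round(q,3) for q in cv2.minAreaRect(p[:,:2].astype(np.float32)*1000)])
```

```text
scene0 vise z 0.008 556 0.0115 [array([ 562.308, -142.169]), array([ 94.405, 197.977]), np.float64(11.477)]
scene0 vise z 0.056 370 0.0593 [array([ 556.792, -142.014]), array([ 54.597, 161.262]), np.float64(8.195)]
scene0 vise z 0.086 242 0.0901 [array([ 558.443, -147.013]), array([ 56.624, 156.59 ]), np.float64(10.469)]
 knob 75 [ 0.567  -0.2745  0.1163] [ 0.5569 -0.2939  0.1076] [ 0.5759 -0.2544  0.1231]
 cab [array([724.202, 181.392]), array([234.285, 186.726]), np.float64(83.728)]
 front top [array([489.456, 208.371]), array([232.891,  19.731]), np.float64(83.088)]
  yel 106 0.0274 [array([565.073, 265.886]), array([35.898, 38.11 ]), np.float64(4.379)]
  red 100 0.0273 [array([554.818, 202.156]), array([38.083, 34.568]), np.float64(76.311)]
  grn 62 0.0269 [array([547.199, 132.705]), array([31.964, 26.794]), np.float64(88.488)]
side0 vise z 0.008 571 0.0113 [array([ 552.708, -140.295]), array([ 94.282, 201.682]), np.float64(9.407)]
side0 vise z 0.056 279 0.0594 [array([ 550.628, -135.069]), array([ 51.396, 154.447]), np.float64(9.026)]
side0 vise z 0.086 327 0.0894 [array([ 553.067, -147.409]), array([ 54.018, 161.751]), np.float64(9.548)]
 knob 53 [ 0.5597 -0.274   0.1187] [ 0.5515 -0.2951  0.1138] [ 0.5701 -0.2531  0.1243]
 cab [array([722.062, 181.712]), array([236.109, 182.604]), np.float64(83.23)]
 front top [array([553.891, 202.553]), array([231.961, 150.939]), np.float64(84.79)]
  yel 349 0.0272 [array([577.574, 266.46 ]), array([41.475, 63.059]), np.float64(89.648)]
  red 288 0.0271 [array([566.387, 199.098]), array([39.906, 61.124]), np.float64(78.817)]
  grn 257 0.0272 [array([561.86 , 131.965]), array([39.858, 60.195]), np.float64(85.514)]
```

```bash
cat >> h.py <<'E'
def rows(s,pos,yaw=None,tilt=None):
    """share shifts/turns from state s to world pos, yaw(rad), tool pointing down"""
    T=toolT(s);d=T[:3,:3].T@(np.asarray(pos)-T[:3,3])/.3
    if yaw is None: yaw=s["ee_rot"][2]
    Rt=R.from_euler('xyz',[np.pi,0,yaw]).as_matrix()
    rv=R.from_matrix(T[:3,:3].T@Rt).as_rotvec()/np.deg2rad(60)
    print("tx ty tz",d.round(4),"turn",rv.round(4),"rows>=",max(np.linalg.norm(d)*6,np.linalg.norm(rv)*60/8.59).__round__(1))
E
python3 - <<'E'
from h import *
P=[]
for n in("scene0","side0"):
    f=load(n);W=cloud(f);H=hsv(f);h,s,v=[H[...,i].astype(int) for i in range(3)]
    x,y,z=W[...,0],W[...,1],W[...,2]
    B=W[(x>.42)&(x<.66)&(y>-.33)&(y<0)&(z>.03)&(z<.14)]
    c,sn=np.cos(np.deg2rad(9.5)),np.sin(np.deg2rad(9.5));d=B[:,:2]-[.556,-.1415]
    u=d@[c,sn];w=d@[-sn,c];t=B[:,2]
    print(n)
    for a in np.arange(-.17,.1,.005):
        m=(w>=a)&(w<a+.005)
        if m.sum()>3: print(round(a*1000),m.sum(),np.percentile(t[m],[50,97]).round(3),'x',np.percentile(u[m],[3,97]).round(3))
from station import arm
rows(arm.get_state(),(.45,-.40,.26),-1.86)
E
```

```text
scene0
-170 9 [0.083 0.086] x [0.061 0.077]
-160 7 [0.083 0.086] x [0.073 0.077]
-155 12 [0.113 0.119] x [-0.018  0.08 ]
-150 13 [0.115 0.121] x [-0.023 -0.005]
-145 10 [0.116 0.122] x [-0.016 -0.008]
-140 12 [0.116 0.121] x [-0.016 -0.007]
-135 10 [0.116 0.121] x [-0.017 -0.005]
-130 12 [0.117 0.122] x [-0.017 -0.004]
-125 11 [0.115 0.123] x [-0.016 -0.007]
-120 13 [0.116 0.123] x [-0.018 -0.004]
-115 11 [0.115 0.12 ] x [-0.017 -0.006]
-110 25 [0.101 0.119] x [-0.015  0.012]
-105 55 [0.097 0.122] x [-0.021  0.01 ]
-100 20 [0.084 0.104] x [-0.012  0.01 ]
-95 22 [0.081 0.089] x [-0.007  0.013]
-90 12 [0.081 0.087] x [-0.006  0.014]
-85 47 [0.077 0.093] x [-0.021  0.026]
-80 56 [0.076 0.093] x [-0.024  0.026]
-75 51 [0.078 0.093] x [-0.018  0.026]
-70 66 [0.075 0.094] x [-0.019  0.026]
-65 53 [0.062 0.093] x [-0.019  0.024]
-60 42 [0.057 0.081] x [-0.007  0.025]
-55 39 [0.056 0.079] x [-0.005  0.026]
-50 38 [0.058 0.083] x [-0.004  0.026]
-45 33 [0.058 0.089] x [-0.02   0.024]
-40 54 [0.082 0.093] x [-0.022  0.027]
-35 58 [0.077 0.092] x [-0.023  0.026]
-30 53 [0.08  0.092] x [-0.025  
[... 2087 characters left out ...]
28  0.014]
-5 32 [0.059 0.064] x [-0.029  0.02 ]
0 25 [0.059 0.061] x [-0.028  0.017]
5 27 [0.058 0.062] x [-0.028  0.02 ]
10 31 [0.058 0.062] x [-0.028  0.018]
15 24 [0.059 0.063] x [-0.028  0.018]
20 15 [0.06  0.063] x [-0.029  0.014]
25 8 [0.052 0.066] x [-0.029 -0.025]
40 7 [0.071 0.083] x [-0.029  0.021]
45 15 [0.085 0.088] x [-0.03  0.01]
50 32 [0.088 0.092] x [-0.03   0.021]
55 29 [0.088 0.092] x [-0.029  0.018]
60 35 [0.089 0.093] x [-0.03   0.021]
65 43 [0.087 0.092] x [-0.029  0.016]
70 158 [0.075 0.091] x [-0.028  0.022]
75 103 [0.049 0.085] x [-0.027  0.021]
80 63 [0.049 0.062] x [-0.027  0.018]
tx ty tz [-1.0769  0.5554 -0.1134] turn [ 1.200e-03  5.000e-04 -9.587e-01] rows>= 7.3
```

```bash
python3 -m inch '0 -0.98 0.54 -0.1 0 0 -0.96;0 -0.98 0.54 -0.1 0 0 -0.96;0 -0.98 0.54 -0.1 0 0 -0.96;0 -0.98 0.54 -0.1 0 0 -0.96;0 -0.98 0.54 -0.1 0 0 -0.96;0 -0.98 0.54 -0.1 0 0 -0.96;0 -0.98 0.54 -0.1 0 0 -0.96;0 -0.98 0.54 -0.1 0 0 -0.96;0 -0.98 0.54 -0.1 0 0 -0.96' 20
python3 - <<'E'
from h import *
from station import arm
rows(arm.get_state(),(.53,-.12,.30),-1.57+.166)
E
```

```text
t: 1.05
eef_pos: [0.424, -0.4119, 0.2564]
ee_rot: [3.141, 0.0, -1.857]
force: [-0.5, 0.0, -0.2]
width: 0.0874
tx ty tz [-1.0331 -0.0642 -0.1451] turn [ 2.000e-04  2.000e-04 -4.327e-01] rows>= 6.3
```

```bash
python3 -m inch '0 -0.99 -0.06 -0.14 0 0 -0.43;0 -0.99 -0.06 -0.14 0 0 -0.43;0 -0.99 -0.06 -0.14 0 0 -0.43;0 -0.99 -0.06 -0.14 0 0 -0.43;0 -0.99 -0.06 -0.14 0 0 -0.43;0 -0.99 -0.06 -0.14 0 0 -0.43;0 -0.99 -0.06 -0.14 0 0 -0.43;0 -0.99 -0.06 -0.14 0 0 -0.43;0 -0.99 -0.06 -0.14 0 0 -0.43;0 -0.99 -0.06 -0.14 0 0 -0.43'
python3 - <<'E'
from h import *
from station import arm
s=arm.get_state();f=arm.grab_frame("wrist");f["s"]=s;pickle.dump(f,open("pics/wv.pkl","wb"));cv2.imwrite("pics/wv.png",f["img"][:,:,::-1])
rows(s,(.565,.26,.30),-1.57-.05)
E
```

```text
t: 2.05
eef_pos: [0.5242, -0.1345, 0.2982]
ee_rot: [3.141, -0.0, -1.411]
force: [-0.2, -0.2, -0.6]
width: 0.0876
tx ty tz [-1.2767 -0.3438 -0.0062] turn [ 7.000e-04 -1.000e-04  1.999e-01] rows>= 7.9
```

View pics/wv.png

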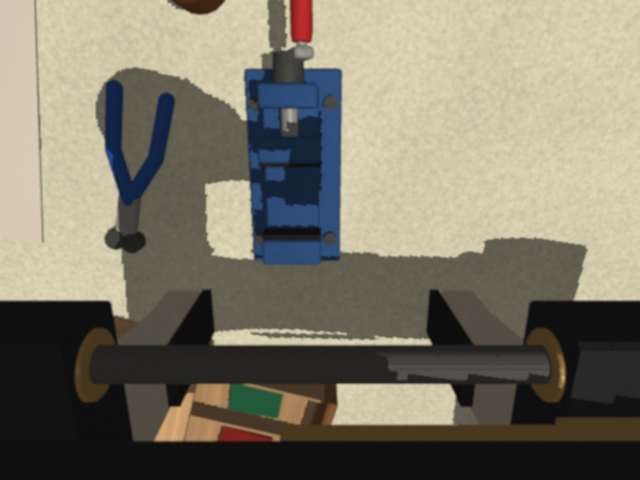

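Run:
```python
from h import *
f=load("wv");T=toolT(f["s"]);W=cloud(f,T);H=hsv(f);h,s,v=[H[...,i].astype(int) for i in range(3)]
blue=(h>100)&(h<128)&(s>90)
c,sn=np.cos(np.deg2rad(9.3)),np.sin(np.deg2rad(9.3))
o=np.array([.5543,-.1316])
for a,b in((.008,.016),(.056,.064),(.086,.094)):
    m=blue&(W[...,2]>a)&(W[...,2]<b)
    m[:60]=0;m[265:]=0;m[:,:240]=0;m[:,345:]=0
    p=W[m];r=cv2.minAreaRect(p[:,:2].astype(np.float32)*1000);d=p[:,:2]-o
    print(a,m.sum(),np.median(p[:,2]).round(4),r,'u',np.percentile(d@[c,sn],[1,99]).round(4),'w',np.percentile(d@[-sn,c],[1,99]).round(4))
# profile of heights along the vise axis
z=W[...,2];d=W[...,:2]-o;u=d@[c,sn];w=d@[-sn,c]
for a in np.arange(-.11,.1,.005):
    m=(abs(u)<.022)&(w>=a)&(w<a+.005)
    if m.sum(): print(round(a*1000),np.percentile(z[m],[5,50,95]).round(3),end='; ')
red=((h<6)|(h>174))&(s>150)&(v>60);red[60:]=0
print();k=W[red];print('knob px',np.argwhere(red).mean(0),np.median(u[red]),w[red].min(),w[red].max(),np.percentile(z[red],[50,97]))
```

```text
0.008 5935 0.0129 ((552.2205200195312, -145.00411987304688), (93.47254943847656, 197.91835021972656), 9.35234260559082) u [-0.0506  0.0416] w [-0.1107  0.0823]
0.056 4223 0.0609 ((554.5911254882812, -153.29364013671875), (51.73543167114258, 112.11768341064453), 9.152137756347656) u [-0.0283  0.0203] w [-0.075  0.034]
0.086 4563 0.0914 ((553.1961059570312, -149.41867065429688), (53.93760681152344, 155.86842346191406), 9.228931427001953) u [-0.0301  0.0216] w [-0.0952  0.0597]
-110 [0.012 0.085 0.089]; -105 [0.012 0.085 0.089]; -100 [0.014 0.088 0.092]; -95 [0.091 0.093 0.094]; -90 [0.092 0.093 0.094]; -85 [0.091 0.093 0.094]; -80 [0.061 0.092 0.094]; -75 [0.06  0.061 0.083]; -70 [0.06  0.061 0.083]; -65 [0.06  0.061 0.083]; -60 [0.06  0.062 0.083]; -55 [0.06  0.089 0.092]; -50 [0.09  0.091 0.093]; -45 [0.09  0.091 0.093]; -40 [0.091 0.38  0.389]; -35 [0.09  0.382 0.389]; -30 [0.377 0.382 0.389]; -25 [0.382 0.401 0.405]; -20 [0.06  0.385 0.389]; -15 [0.06  0.376 0.386]; -10 [0.061 0.332 0.378]; -5 [0.06  0.354 0.374]; 0 [0.06  0.349 0.368]; 5 [0.06  0.345 0.363]; 10 [0.06  0.343 0.358]; 15 [0.06  0.061 0.062]; 20 [0.06  0.061 0.062]; 25 [0.06  0.061 0.062]; 30 [0.06  0.069 0.086]; 35 [0.085 0.087 0.091]; 40 [0.09  0.091 0.092]; 45 [0.09  0.091 0.092]; 50 [0.09  0.091 0.092]; 55 [0.09  0.091 0.092]; 60 [0.088 0.09  0.091]; 90 [0.001 0.001 0.001]; 95 [-0.     0.001  0.002]; 
knob px [ 19.72384428 301.00486618] nan nan nan [nan nan]
```

```bash
python3 -m inch '0 -1 -0.3 0 0 0 0.2;0 -1 -0.3 0 0 0 0.2;0 -1 -0.3 0 0 0 0.2;0 -1 -0.3 0 0 0 0.2;0 -1 -0.3 0 0 0 0.2;0 -1 -0.3 0 0 0 0.2;0 -1 -0.3 0 0 0 0.2'; python3 -m inch '0 -0.35 0 0 0 0 0;0 -0.35 0 0 0 0 0;0 -0.35 0 0 0 0 0;0 -0.35 0 0 0 0 0;0 -0.35 0 0 0 0 0'
python3 - <<'E'
from h import *
from station import arm
s=arm.get_state();f=arm.grab_frame("wrist");f["s"]=s;pickle.dump(f,open("pics/wt.pkl","wb"));cv2.imwrite("pics/wt.png",f["img"][:,:,::-1])
print(s["eef_pos"],s["q"])
E
```

```text
t: 2.8
eef_pos: [0.5656, 0.1802, 0.2978]
ee_rot: [3.141, -0.0, -1.617]
force: [-0.8, 0.2, -0.3]
width: 0.0875
t: 3.3
eef_pos: [0.5703, 0.2811, 0.2984]
ee_rot: [3.141, -0.001, -1.619]
force: [-0.2, -0.4, 0.3]
width: 0.0878
[0.57028379 0.28109843 0.29840701] [ 7.64477632e-01  2.59847138e-01  3.40782810e-02  1.26345925e-04
 -1.34568104e+00 -8.12456395e-01]
```

View pics/wt.png

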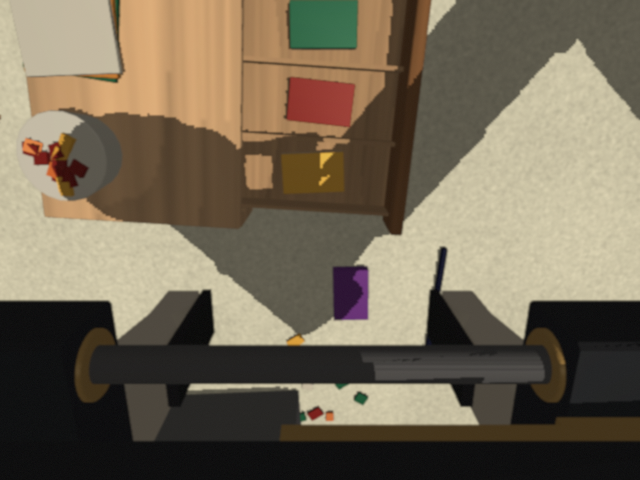

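The wrist view shows the yellow tile at (313,172), the cabinet's front edge near column 241 and the drawer's front panel near column 400.

Run:
```python
from h import *
f=load("wt");T=toolT(f["s"]);W=cloud(f,T);H=hsv(f);h,s,v=[H[...,i].astype(int) for i in range(3)]
def rayz(u,v,zp):
    M=T@f["tool_from_camera"];d=M[:3,:3]@np.array([(u-f["cx"])/f["fx"],-(v-f["cy"])/f["fy"],-1]);o=M[:3,3];return o+d*(zp-o[2])/d[2]
z=W[...,2]
for nm,m in(('yel',(h>18)&(h<32)&(s>170)),('red',((h<6)|(h>174))&(s>120)),('grn',(h>60)&(h<90)&(s>120))):
    m=m&(abs(z-.028)<.006);m[:, :245]=0;m[:,390:]=0;m[220:]=0
    c,l,st,ce=cv2.connectedComponentsWithStats(m.astype(np.uint8));i=1+np.argmax(st[1:,4])
    pts=np.argwhere(l==i)[:,::-1].astype(float);zz=np.median(z[l==i])
    Q=np.array([rayz(a,b,.028) for a,b in pts])[:,:2]
    r=cv2.minAreaRect((Q*1000).astype(np.float32));print(nm,st[i,4],zz.round(4),r)
# cabinet front edge at z=.077
e=[]
for row in range(20,215,8):
    col=[c for c in range(200,280) if abs(z[row,c]-.077)<.005]
    if col: e.append(rayz(max(col)+.5,row,.077)[:2])
e=np.array(e);k=np.polyfit(e[:,1],e[:,0],1);print('cab front x=',k,e[[0,-1]])
e=[]
for row in range(20,215,8):
    col=[c for c in range(370,450) if abs(z[row,c]-.066)<.005]
    if len(col)>3: e.append(np.r_[rayz(max(col)+.5,row,.066)[:2],rayz(min(col)-.5,row,.066)[:2]])
e=np.array(e);k=np.polyfit(e[:,1],e[:,0],1);print('panel outer x=',k,np.polyfit(e[:,3],e[:,2],1));print(e[[0,-1]].round(4))
```

```text
yel 2234 0.0289 ((576.2925415039062, 265.41119384765625), (38.94505310058594, 60.725135803222656), 89.56580352783203)
red 2667 0.0288 ((565.8948974609375, 197.6709747314453), (38.42448043823242, 60.997802734375), 81.11700439453125)
grn 2468 0.0288 ((560.074462890625, 131.0418243408203), (37.22621536254883, 58.891639709472656), 87.30271911621094)
cab front x= [0.11042304 0.61085165] [[0.62584527 0.13244444]
 [0.64288126 0.29085733]]
panel outer x= [0.11499406 0.45664312] [0.11127956 0.47040727]
[[0.4727 0.1378 0.4859 0.1371]
 [0.4916 0.3007 0.5039 0.3001]]
```

Run:
```python
from h import *
from station import arm
rows(arm.get_state(),(.576,.2655,.12),-1.578)
```

```text
tx ty tz [ 0.0501 -0.0214  0.5957] turn [-0.     -0.0001 -0.0393] rows>= 3.6
```

```bash
python3 -m inch '0.14 0.05 -0.0214 0.25 0 0 -0.039;0.14 0.05 -0.0214 0.45 0 0 -0.039;0.14 0.05 -0.0214 0.596 0 0 -0.039;0.14 0.05 -0.0214 0.596 0 0 -0.039;0.14 0.05 -0.0214 0.596 0 0 -0.039;0.14 0.05 -0.0214 0.596 0 0 -0.039' 25;  python3 - <<'E'
from h import *
from station import arm
s=arm.get_state();rows(s,(.576,.2655,.018),-1.578)
f=arm.grab_frame("wrist");cv2.imwrite("pics/wt2.png",f["img"][:,:,::-1])
E
```

```text
t: 3.95
eef_pos: [0.5766, 0.2663, 0.121]
ee_rot: [-3.141, -0.0, -1.578]
force: [0.5, 0.2, 1.4]
width: 0.0756
tx ty tz [0.0026 0.0024 0.3434] turn [-0.0008 -0.0002  0.0003] rows>= 2.1
```

View pics/wt2.png

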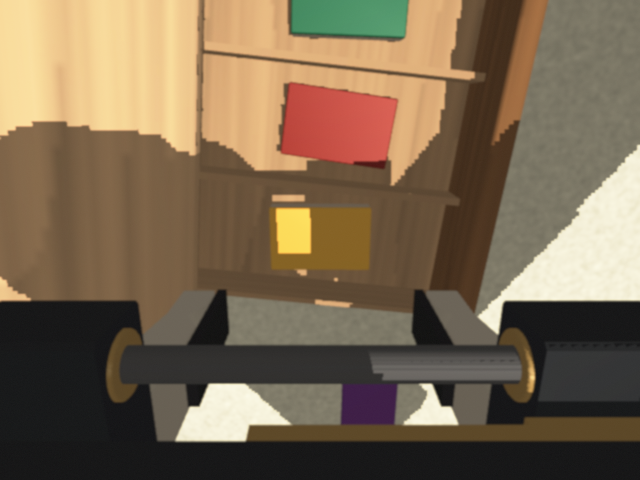

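```bash
python3 -m inch '0.14 0.002 0.001 0.1 0 0 0;0.14 0.002 0.001 0.2 0 0 0;0.14 0.002 0.001 0.28 0 0 0;0.14 0.002 0.001 0.32 0 0 0;0.14 0.002 0.001 0.341 0 0 0;0.14 0.002 0.001 0.341 0 0 0;0.14 0.002 0.001 0.341 0 0 0'
```

```text
t: 4.7
eef_pos: [0.5764, 0.2673, 0.0191]
ee_rot: [-3.14, 0.001, -1.576]
force: [0.6, -0.1, 0.4]
width: 0.0755
```

```bash
python3 -m inch '1 0 0 0 0 0 0;1 0 0 0 0 0 0;1 0 0 0 0 0 0;1 0 0 0 0 0 0;1 0 0 0 0 0 0;1 0 0 0 0 0 0' 25
```

```text
t: 5.3
eef_pos: [0.576, 0.267, 0.0184]
ee_rot: [-3.14, 0.001, -1.576]
force: [-1.3, 0.7, 5.8]
width: 0.0618
```

```bash
python3 -m inch '1 0 0 -0.1 0 0 0;1 0 0 -0.25 0 0 0;1 0 0 -0.4 0 0 0;1 0 0 -0.55 0 0 0;1 0 0 -0.55 0 0 0'
python3 - <<'E'
from h import *
from station import arm
s=arm.get_state();print(s["width"]);rows(s,(.5483,-.1179,.18),-1.409)
f=arm.grab_frame("wrist");f["s"]=s;pickle.dump(f,open("pics/wg.pkl","wb"));cv2.imwrite("pics/wg.png",f["img"][:,:,::-1])
E
```

```text
t: 5.8
eef_pos: [0.5786, 0.2684, 0.1899]
ee_rot: [-3.132, 0.006, -1.576]
force: [-0.0, 1.1, -0.7]
width: 0.0621
0.06205165241037211
tx ty tz [1.2882 0.0947 0.0243] turn [-0.0095  0.005  -0.1593] rows>= 7.8
```

View pics/wg.png

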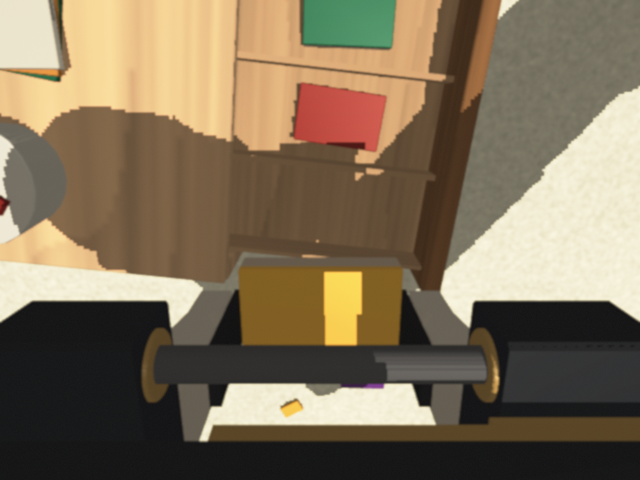

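The tile is held level and square between the fingers. Next I'll carry it to the vise.

```bash
python3 -m inch '1 0.1 0.09 -0.1 0 0 -0.04;1 0.23 0.09 -0.1 0 0 -0.08;1 0.38 0.09 -0.1 0 0 -0.16;1 0.54 0.09 -0.1 0 0 -0.16;1 0.7 0.09 -0.1 0 0 -0.16;1 0.86 0.09 -0.1 0 0 -0.16;1 1 0.09 -0.1 0 0 -0.16;1 1 0.09 -0.1 0 0 -0.16'
python3 - <<'E'
from h import *
from station import arm
s=arm.get_state();print(s["width"]);rows(s,(.5483,-.1179,.14),-1.409)
E
```

```text
t: 6.65
eef_pos: [0.5452, -0.0373, 0.211]
ee_rot: [3.139, -0.0, -1.414]
force: [0.1, 0.3, -2.2]
width: 0.0619
0.06190473847116462
tx ty tz [0.2668 0.0311 0.2369] turn [ 0.0028 -0.0003 -0.0044] rows>= 2.1
```

```bash
python3 -m inch '1 0.12 0.031 0.05 0 0 -0.004;1 0.22 0.031 0.12 0 0 -0.004;1 0.267 0.031 0.2 0 0 -0.004;1 0.267 0.031 0.237 0 0 -0.004;1 0.267 0.031 0.237 0 0 -0.004;1 0.267 0.031 0.237 0 0 -0.004'
python3 - <<'E'
from h import *
from station import arm
s=arm.get_state();print(s["width"]);rows(s,(.5483,-.1179,.066),-1.409)
f=arm.grab_frame("wrist");f["s"]=s;pickle.dump(f,open("pics/wp.pkl","wb"));cv2.imwrite("pics/wp.png",f["img"][:,:,::-1])
f=arm.grab_frame("side");cv2.imwrite("pics/sp.png",cv2.resize(f["img"][130:290,250:450,::-1],None,fx=3,fy=3))
E
```

```text
t: 7.25
eef_pos: [0.5505, -0.1132, 0.1414]
ee_rot: [3.141, -0.0, -1.404]
force: [-0.1, -0.5, 0.2]
width: 0.0617
0.06165155600982588
tx ty tz [0.0143 0.0097 0.2514] turn [ 0.0005 -0.0002  0.0045] rows>= 1.5
```

View pics/wp.png

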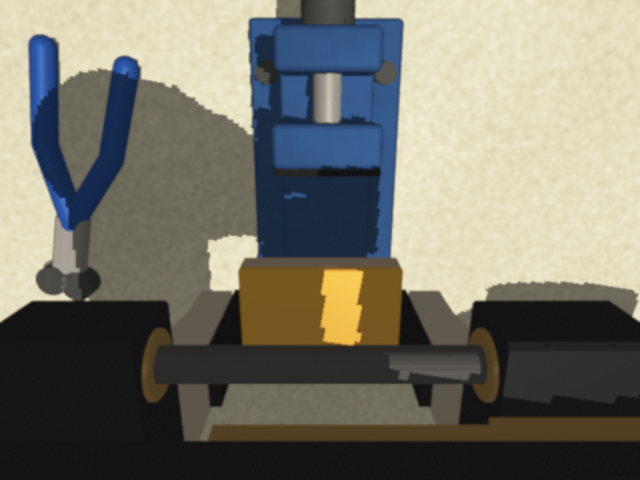

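View pics/sp.png

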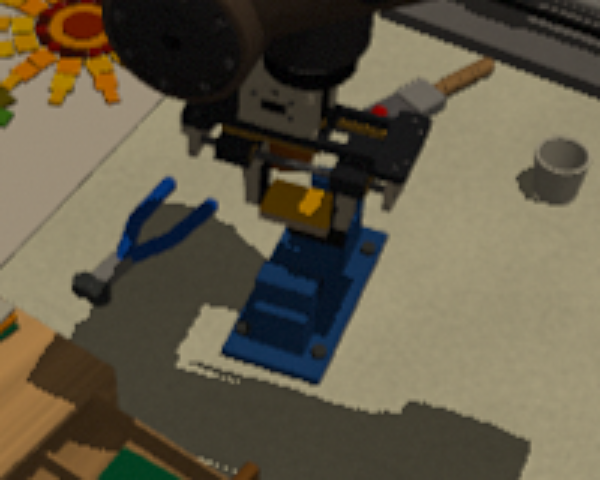

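Run:
```python
from h import *
f=load("wp");T=toolT(f["s"]);W=cloud(f,T);H=hsv(f);h,s,v=[H[...,i].astype(int) for i in range(3)]
z=W[...,2];o=np.array([.5501,-.1323]);c,sn=np.cos(.1614),np.sin(.1614)
blue=(h>100)&(h<128)&(s>90)
m=blue&(abs(z-.091)<.005);m[:,:255]=0;m[:,405:]=0;p=W[m];d=p[:,:2]-o
print(np.median(p[:,2]),cv2.minAreaRect((p[:,:2]*1000).astype(np.float32)),np.percentile(d@[c,sn],[1,99]),np.percentile(d@[-sn,c],[1,99]))
m=(h>18)&(h<32)&(s>170);m[:255]=0;m[346:]=0;p=W[m];print('tile top z',np.nanmedian(p[:,2]));q=p[~np.isnan(p[:,0])]
d=q[:,:2]-o;u=d@[c,sn];w=d@[-sn,c];print('tile u',np.percentile(u,[1,99]),'w',np.percentile(w,[1,99]),'TCPz',f["s"]["eef_pos"][2])
```

```text
0.0918677414265994 ((560.19580078125, -193.41439819335938), (54.115509033203125, 68.41890716552734), 9.628745079040527) [-0.02545021  0.0254906 ] [-0.09520155 -0.03169401]
tile top z 0.15196991528067227
tile u [-0.02738142  0.03284058] w [-0.00294437  0.02864701] TCPz 0.14141036648283814
```

```bash
python3 -m inch '1 0.014 0.0097 0.08 0 0 0.004;1 0.014 0.0097 0.15 0 0 0.004;1 0.014 0.0097 0.2 0 0 0.004;1 0.014 0.0097 0.22 0 0 0.004;1 0.014 0.0097 0.24 0 0 0.004;1 0.014 0.0097 0.25 0 0 0.004;1 0.014 0.0097 0.25 0 0 0.004;1 0.014 0.0097 0.25 0 0 0.004'
```

```text
t: 8.15
eef_pos: [0.5486, -0.1183, 0.067]
ee_rot: [-3.141, -0.0, -1.409]
force: [-0.5, 0.2, -0.3]
width: 0.0621
```

```bash
python3 -m inch '1 0 0 0.004 0 0 0;1 0 0 0.008 0 0 0;1 0 0 0.008 0 0 0'; python3 -m inch '0.8 0 0 0 0 0 0;0.3 0 0 0 0 0 0;0.1 0 0 0 0 0 0;0.1 0 0 0 0 0 0;0.05 0 0 0 0 0 0'; python3 -m inch '0.05 0 0 -0.1 0 0 0;0.05 0 0 -0.2 0 0 0;0.05 -0.1 0 -0.35 0 0 0;0.05 -0.2 0 -0.5 0 0 0;0.05 -0.2 0 -0.6 0 0 0;0.05 -0.2 0 -0.6 0 0 0'
python3 - <<'E'
from h import *
from station import arm
s=arm.get_state()
f=arm.grab_frame("wrist");f["s"]=s;pickle.dump(f,open("pics/wq.pkl","wb"));cv2.imwrite("pics/wq.png",f["img"][:,:,::-1])
T=toolT(s);W=cloud(f,T);H=hsv(f);h,s_,v=[H[...,i].astype(int) for i in range(3)];z=W[...,2]
o=np.array([.5501,-.1323]);c,sn=np.cos(.1614),np.sin(.1614)
m=(h>18)&(h<32)&(s_>170)&(abs(z-.075)<.006);q=W[m];d=q[:,:2]-o
r=cv2.minAreaRect((np.c_[d@[c,sn],d@[-sn,c]]*1000).astype(np.float32));print(m.sum(),np.median(q[:,2]),r)
E
```

```text
t: 8.45
eef_pos: [0.5485, -0.1184, 0.0643]
ee_rot: [-3.141, -0.0, -1.409]
force: [-0.2, 0.9, 2.5]
width: 0.0619
t: 8.95
eef_pos: [0.548, -0.1184, 0.0637]
ee_rot: [3.141, 0.0, -1.409]
force: [0.3, -0.2, 0.1]
width: 0.0795
t: 9.55
eef_pos: [0.5412, -0.0582, 0.2498]
ee_rot: [-3.132, -0.001, -1.407]
force: [0.4, -0.9, 0.3]
width: 0.0829
2429 0.07491476435797562 ((1.7543506622314453, 12.40927505493164), (57.705440521240234, 39.28261184692383), 0.26457440853118896)
```

View pics/wq.png

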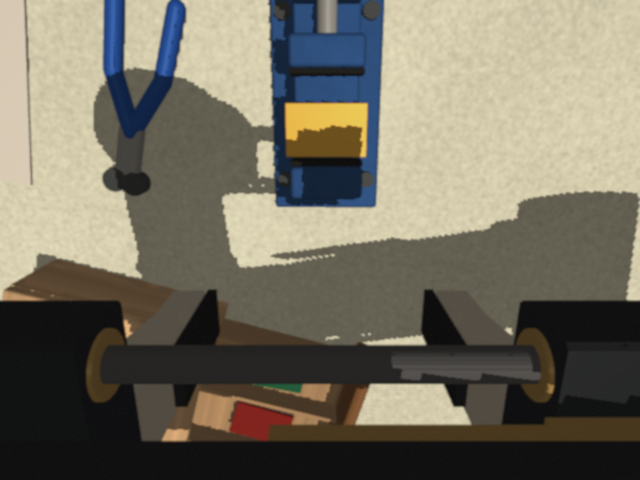

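The tile lies at (1.8, 12.4) mm in the vise frame, turned 0.3°. Next I'll look at the knob and the things near it.

Run:
```python
from h import *
from station import arm
s=arm.get_state();rows(s,(.568,-.245,.28),-1.409)
o=np.array([.5501,-.1323]);c,sn=np.cos(.1614),np.sin(.1614)
for n in("scene0","side0"):
    f=load(n);W=cloud(f);x,y,z=[W[...,i] for i in range(3)]
    d=W[...,:2]-o;u=d@[c,sn];w=d@[-sn,c]
    m=(z>.015)&(z<.2)&(u>-.2)&(u<.2)&(w<-.1)&(w>-.3)&~((abs(u)<.03)&(w>-.17))
    c_,l,st,ce=cv2.connectedComponentsWithStats(m.astype(np.uint8))
    for i in range(1,c_):
        if st[i,4]>15: q=l==i;print(n,ce[i].round(),st[i,4],'u',u[q].min().round(3),u[q].max().round(3),'w',w[q].min().round(3),w[q].max().round(3),'z',z[q].max().round(3))
```

```text
tx ty tz [ 0.6289  0.0077 -0.1109] turn [-0.0054  0.0002  0.0009] rows>= 3.8
scene0 [200. 211.] 252 u -0.2 -0.146 w -0.27 -0.216 z 0.053
scene0 [195. 261.] 862 u -0.027 0.123 w -0.3 -0.159 z 0.089
side0 [346. 170.] 516 u 0.057 0.117 w -0.218 -0.155 z 0.09
side0 [384. 166.] 92 u -0.036 0.018 w -0.3 -0.243 z 0.026
side0 [436. 185.] 276 u -0.2 -0.152 w -0.273 -0.212 z 0.052
```

```bash
python3 -m inch '0 0.15 0 -0.11 -0.005 0 0;0 0.3 0 -0.11 -0.005 0 0;0 0.45 0 -0.11 -0.005 0 0;0 0.6 0.008 -0.11 -0.005 0 0;0 0.63 0.008 -0.11 -0.005 0 0;0 0.63 0.008 -0.11 -0.005 0 0'
python3 - <<'E'
from h import *
from station import arm
s=arm.get_state();print(s["eef_pos"],s["ee_rot"])
f=arm.grab_frame("wrist");f["s"]=s;pickle.dump(f,open("pics/wk.pkl","wb"));cv2.imwrite("pics/wk.png",f["img"][:,:,::-1])
T=toolT(s);W=cloud(f,T);H=hsv(f);h,s_,v=[H[...,i].astype(int) for i in range(3)];z=W[...,2]
o=np.array([.5501,-.1323]);c,sn=np.cos(.1614),np.sin(.1614)
m=((h<6)|(h>174))&(s_>150)&(v>50)&(z>.09)&(z<.14);d=W[...,:2]-o;u=d@[c,sn];w=d@[-sn,c]
print(m.sum(),np.argwhere(m).mean(0),'u',np.percentile(u[m],[1,50,99]),'w',np.percentile(w[m],[1,99]),'z',np.percentile(z[m],[5,50,99]))
# jar
m=(z>.07)&(z<.1)&(u>.04)&(u<.14)&(w<-.14)&(w>-.24);print('jar',m.sum(),u[m].min(),u[m].max(),w[m].min(),w[m].max(),np.percentile(z[m],98))
E
```

```text
t: 10.2
eef_pos: [0.5658, -0.2479, 0.2747]
ee_rot: [3.133, 0.001, -1.413]
force: [0.3, 0.1, -0.1]
width: 0.088
[ 0.56580616 -0.24789205  0.27469747] [ 3.13317273e+00  1.15846703e-03 -1.41260362e+00]
1075 [178.60186047 330.12465116] u [-0.01995164 -0.01244509 -0.00563699] w [-0.16428009 -0.12425527] z [0.11790817 0.12087565 0.12321277]
jar 3857 0.0606641163415556 0.112949571292824 -0.21713291448144317 -0.16463557559690153 0.08746254970543269
```

View pics/wk.png

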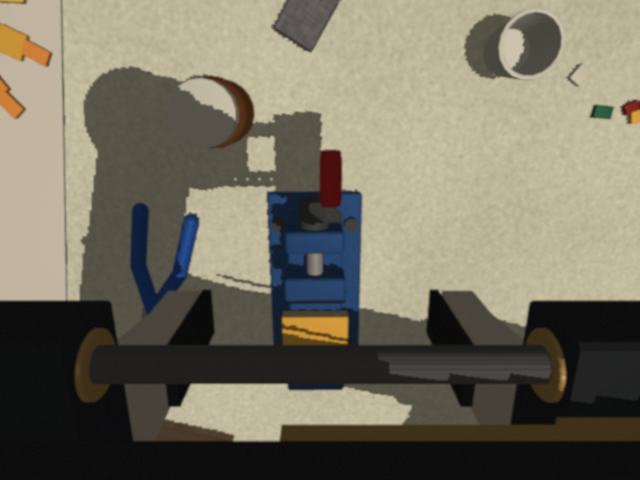

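Run:
```python
from h import *
from station import arm
s=arm.get_state();rows(s,(.5621,-.2833,.15),-1.4094);
```

```text
tx ty tz [0.1188 0.0286 0.4172] turn [ 0.0074  0.0011 -0.0019] rows>= 2.6
```

```bash
python3 -m inch '0.2 0.119 0.0286 0.1 0.007 0 -0.002;0.3 0.119 0.0286 0.2 0.007 0 -0.002;0.4 0.119 0.0286 0.32 0.007 0 -0.002;0.4 0.119 0.0286 0.417 0.007 0 -0.002;0.4 0.119 0.0286 0.417 0.007 0 -0.002;0.4 0.119 0.0286 0.417 0.007 0 -0.002' 30
python3 - <<'E'
from h import *
from station import arm
s=arm.get_state();rows(s,(.5621,-.2833,.104),-1.4094);
E
```

```text
t: 10.85
eef_pos: [0.5635, -0.2821, 0.1524]
ee_rot: [-3.14, -0.0, -1.406]
force: [-0.2, -1.5, 1.2]
width: 0.053
tx ty tz [0.0033 0.0054 0.1612] turn [-0.0013 -0.0002  0.0036] rows>= 1.0
```

```bash
python3 -m inch '0.4 0.003 0.004 0.06 -0.001 0 0.003;0.4 0.003 0.004 0.12 -0.001 0 0.003;0.4 0.003 0.004 0.158 -0.001 0 0.003;0.4 0.003 0.004 0.158 -0.001 0 0.003;0.4 0.003 0.004 0.158 -0.001 0 0.003'; python3 -m inch '1 0 0 0 0 0 0;1 0 0 0 0 0 0;1 0 0 0 0 0 0;1 0 0 0 0 0 0;1 0 0 0 0 0 0' 40;python3 - <<'E'
from h import *
from station import arm
s=arm.get_state();rows(s,(.5621,-.2833,.104),-1.4094);print(s["force"])
f=arm.grab_frame("side");cv2.imwrite("pics/sk.png",cv2.resize(f["img"][100:260,290:490,::-1],None,fx=3,fy=3))
E
```

```text
t: 11.35
eef_pos: [0.5631, -0.284, 0.1058]
ee_rot: [-3.139, -0.001, -1.41]
force: [-0.0, 0.7, -0.3]
width: 0.0527
t: 11.85
eef_pos: [0.5623, -0.2839, 0.1046]
ee_rot: [-3.14, -0.0, -1.41]
force: [0.3, -0.3, -0.1]
width: 0.018
tx ty tz [-0.0022  0.0004  0.0021] turn [-0.0011 -0.     -0.0009] rows>= 0.0
[ 0.27559242 -0.30753238 -0.12646293]
```

View pics/sk.png

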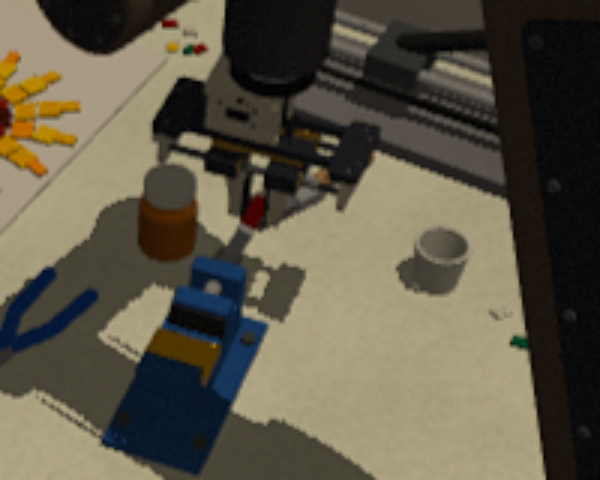

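Run:
```python
from h import *
from station import arm
s=arm.get_state();o=np.array([.5501,-.1323]);c,sn=np.cos(.1614),np.sin(.1614)
for n in("side","scene"):
    f=arm.grab_frame(n);W=cloud(f);d=W[...,:2]-o;u=d@[c,sn]+.0125;w=d@[-sn,c]+.151;z=W[...,2]-s["eef_pos"][2]
    for a in np.arange(-.11,.11,.01):
        m=(u>=a)&(u<a+.01)&(abs(w)<.05)&(z>.015)
        if m.sum(): print(n,round(a*1000),m.sum(),np.percentile(z[m],[1,5,50]).round(3),'w',np.percentile(w[m],[2,98]).round(3))
print(np.round(.13333*np.array([[np.cos(a)-np.cos(1.253),-np.sin(a)+np.sin(1.253)] for a in 1.253+.3*np.arange(1,13)]),4).tolist())
```

```text
side -100 65 [0.091 0.096 0.106] w [-0.033  0.042]
side -90 111 [0.067 0.07  0.106] w [-0.035  0.043]
side -80 94 [0.077 0.08  0.107] w [-0.036  0.041]
side -70 59 [0.077 0.08  0.106] w [-0.028  0.036]
side -60 53 [0.076 0.078 0.102] w [-0.028  0.033]
side -50 216 [0.07  0.076 0.212] w [-0.027  0.036]
side -40 321 [0.072 0.082 0.215] w [-0.025  0.04 ]
side -30 377 [0.023 0.072 0.215] w [-0.025  0.044]
side -20 432 [0.019 0.041 0.197] w [-0.027  0.047]
side -10 360 [0.015 0.043 0.233] w [-0.034  0.049]
side 0 356 [0.016 0.028 0.228] w [-0.033  0.049]
side 10 399 [0.018 0.034 0.208] w [-0.029  0.048]
side 20 334 [0.024 0.044 0.202] w [-0.024  0.045]
side 30 276 [0.073 0.082 0.203] w [-0.02   0.042]
side 40 172 [0.078 0.085 0.164] w [-0.009  0.041]
side 50 42 [0.078 0.08  0.105] w [0.004 0.035]
side 60 67 [0.077 0.079 0.107] w [-0.017  0.036]
side 70 84 [0.078 0.08  0.107] w [-0.034  0.04 ]
side 80 116 [0.066 0.069 0.106] w [-0.036  0.043]
side 90 52 [0.089 0.095 0.107] w [-0.033  0.041]
scene -100 6 [0.102 0.103 0.106] w [0.024 0.039]
scene -90 42 [0.066 0.069 0.086] w [0.017 0.04 ]
sc
[... 488 characters left out ...]
.046  0.048]
scene 20 591 [0.019 0.088 0.274] w [-0.042  0.045]
scene 30 1071 [0.089 0.164 0.278] w [-0.037  0.04 ]
scene 40 2219 [0.092 0.128 0.308] w [-0.027  0.039]
scene 50 734 [0.106 0.11  0.35 ] w [-0.023  0.048]
scene 60 130 [0.104 0.106 0.369] w [-0.022  0.049]
scene 70 67 [0.102 0.104 0.107] w [-0.037  0.039]
scene 80 223 [0.064 0.066 0.081] w [-0.036  0.039]
scene 90 296 [0.068 0.071 0.096] w [-0.036  0.039]
scene 100 22 [0.098 0.1   0.105] w [-0.034  0.036]
[[-0.0393, -0.0067], [-0.0788, -0.0014], [-0.115, 0.0153], [-0.1446, 0.0419], [-0.1651, 0.0761], [-0.1745, 0.1149], [-0.172, 0.1546], [-0.1579, 0.1919], [-0.1335, 0.2234], [-0.1008, 0.2462], [-0.0628, 0.2583], [-0.023, 0.2587]]
```

```bash
python3 -m inch '1 0 -0.039 -0.007 0 0 0;1 0 -0.079 -0.001 0 0 0;1 0 -0.115 0.015 0 0 0;1 0 -0.145 0.042 0 0 0;1 0 -0.165 0.076 0 0 0;1 0 -0.1745 0.115 0 0 0;1 0 -0.1745 0.115 0 0 0' 40
python3 - <<'E'
from h import *
from station import arm
s=arm.get_state();o=np.array([.5501,-.1323]);c,sn=np.cos(.1614),np.sin(.1614)
d=s["eef_pos"][:2]-o;x=d@[c,sn];z=s["eef_pos"][2]+.009;print('knob',x,d@[-sn,c],z,'a',np.arctan2(z-.075,-x),'r',np.hypot(x,z-.075))
f=arm.grab_frame("side");cv2.imwrite("pics/sk2.png",cv2.resize(f["img"][100:260,290:490,::-1],None,fx=3,fy=3))
a0=1.253+1.8
print(np.round(.13333*np.array([[np.cos(a)-np.cos(a0),-np.sin(a)+np.sin(a0)] for a in a0+.3*np.arange(1,13)]),3).tolist())
E
```

```text
t: 12.7
eef_pos: [0.6144, -0.2754, 0.0676]
ee_rot: [-3.141, 0.0, -1.41]
force: [4.5, -1.3, -4.4]
width: 0.016
knob 0.04047581512711991 -0.15153515106009413 0.07657686968628105 a 3.102654027101851 r 0.040506519576634835
[[0.002, 0.04], [0.017, 0.077], [0.041, 0.108], [0.074, 0.131], [0.112, 0.143], [0.151, 0.144], [0.19, 0.132], [0.223, 0.11], [0.248, 0.079], [0.263, 0.042], [0.266, 0.002], [0.257, -0.036]]
```

View pics/sk2.png

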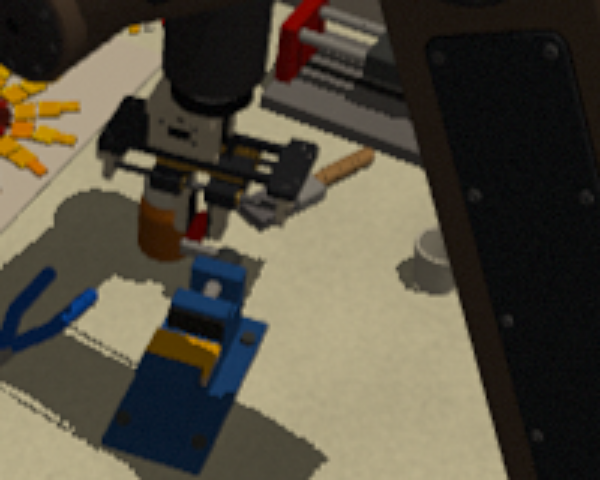

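```bash
python3 -m inch '1 0 0.002 0.04 0 0 0;1 0 0.017 0.077 0 0 0;1 0 0.041 0.108 0 0 0;1 0 0.074 0.131 0 0 0;1 0 0.112 0.143 0 0 0;1 0 0.151 0.144 0 0 0;1 0 0.19 0.132 0 0 0;1 0 0.223 0.11 0 0 0;1 0 0.248 0.079 0 0 0;1 0 0.263 0.042 0 0 0;1 0 0.266 0.002 0 0 0;1 0 0.266 0.002 0 0 0'
cat > kn.py <<'E'
from h import *
from station import arm
import sys
s=arm.get_state();o=np.array([.5501,-.1323]);c,sn=np.cos(.1614),np.sin(.1614)
d=s["eef_pos"][:2]-o;x=d@[c,sn];z=s["eef_pos"][2]+.009;print('knob',x,d@[-sn,c],z,'a',np.arctan2(z-.075,-x),'r',np.hypot(x,z-.075),'F',s["force"].round(1))
f=arm.grab_frame("side");cv2.imwrite(f"pics/{sys.argv[1]}.png",cv2.resize(f["img"][100:260,290:490,::-1],None,fx=3,fy=3))
a0=float(sys.argv[2]);st=float(sys.argv[3])
print(np.round(.13333*np.array([[np.cos(a)-np.cos(a0),-np.sin(a)+np.sin(a0)] for a in a0+st*np.arange(1,13)]),4).tolist())
E
python3 kn.py sk3 6.353 .3
```

```text
t: 13.95
eef_pos: [0.5357, -0.2883, 0.0706]
ee_rot: [-3.138, -0.001, -1.411]
force: [2.8, 3.1, 1.9]
width: 0.0159
knob -0.03929406285214776 -0.151681459242788 0.07961282240456065 a 0.11685750621149392 r 0.03956389144111781 F [2.8 3.1 1.9]
[[-0.0087, -0.0389], [-0.0285, -0.0735], [-0.0576, -0.1007], [-0.0935, -0.118], [-0.1329, -0.124], [-0.1723, -0.1181], [-0.2082, -0.1008], [-0.2374, -0.0737], [-0.2572, -0.0391], [-0.266, -0.0003], [-0.2629, 0.0395], [-0.2482, 0.0765]]
```

View pics/sk3.png

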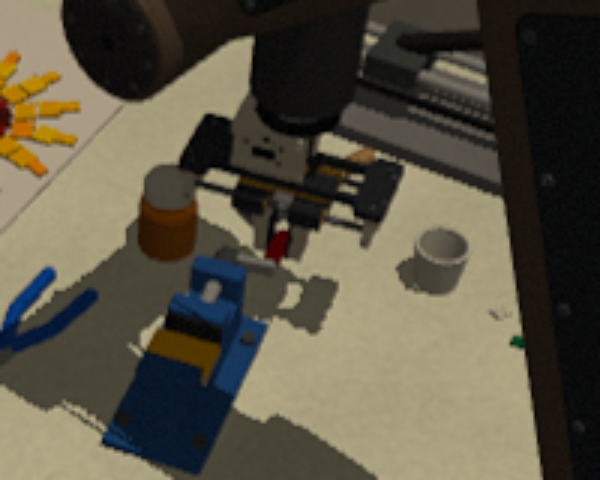

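```bash
python3 -m inch '1 0 -0.009 -0.039 0 0 0;1 0 -0.0285 -0.0735 0 0 0;1 0 -0.0576 -0.1 0 0 0;1 0 -0.0935 -0.118 0 0 0;1 0 -0.133 -0.124 0 0 0;1 0 -0.172 -0.118 0 0 0;1 0 -0.208 -0.1 0 0 0;1 0 -0.237 -0.074 0 0 0;1 0 -0.257 -0.039 0 0 0;1 0 -0.266 0 0 0 0;1 0 -0.266 0 0 0 0'; python3 kn.py sk4 9.353 .2
```

```text
t: 15.1
eef_pos: [0.6145, -0.2753, 0.0671]
ee_rot: [-3.141, 0.0, -1.41]
force: [0.9, -1.7, -4.4]
width: 0.0154
knob 0.04057781078728931 -0.15153464614484985 0.07610026564216141 a 3.1144843376509277 r 0.04059272487493755 F [ 0.9 -1.7 -4.4]
[[0.0008, 0.0266], [0.0068, 0.0525], [0.0178, 0.0768], [0.0335, 0.0983], [0.0531, 0.1163], [0.0759, 0.13], [0.101, 0.139], [0.1273, 0.1428], [0.1539, 0.1412], [0.1796, 0.1345], [0.2035, 0.1227], [0.2246, 0.1064]]
```

View pics/sk4.png

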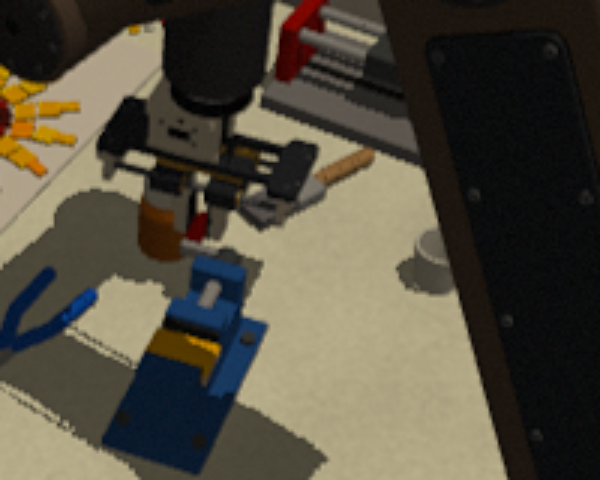

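```bash
python3 -m inch '1 0 0.0008 0.027 0 0 0;1 0 0.007 0.0525 0 0 0;1 0 0.018 0.077 0 0 0;1 0 0.0335 0.098 0 0 0;1 0 0.053 0.116 0 0 0;1 0 0.076 0.13 0 0 0;1 0 0.076 0.13 0 0 0'; python3 kn.py sk5 10.553 .1
```

```text
t: 15.85
eef_pos: [0.5903, -0.2794, 0.0299]
ee_rot: [-3.141, 0.0, -1.411]
force: [0.1, -0.1, -0.1]
width: 0.0155
knob 0.016009124318059703 -0.15161466853991393 0.03889307298274592 a -1.9881322498298324 r 0.039496863673719754 F [ 0.1 -0.1 -0.1]
[[0.0123, 0.0051], [0.0251, 0.0089], [0.0382, 0.0115], [0.0514, 0.0127], [0.0648, 0.0126], [0.078, 0.0112], [0.091, 0.0085], [0.1037, 0.0044], [0.116, -0.0009], [0.1276, -0.0073], [0.1386, -0.0149], [0.1487, -0.0236]]
```

```bash
python3 -m inch '1 0 0.012 0.005 0 0 0;1 0 0.025 0.009 0 0 0;1 0 0.025 0.009 0 0 0;1 0 0.025 0.009 0 0 0'; python3 kn.py sk6 10.753 .1
```

```text
t: 16.3
eef_pos: [0.5841, -0.2804, 0.0278]
ee_rot: [-3.14, -0.0, -1.41]
force: [1.4, 2.6, 2.9]
width: 0.0156
knob 0.00978782293794531 -0.15164143453693849 0.03677596981153496 a -1.8214747012824921 r 0.0394572928837402 F [1.4 2.6 2.9]
[[0.0131, 0.0026], [0.0264, 0.0038], [0.0397, 0.0037], [0.0529, 0.0023], [0.066, -0.0005], [0.0787, -0.0045], [0.0909, -0.0098], [0.1026, -0.0163], [0.1135, -0.0239], [0.1236, -0.0325], [0.1328, -0.0422], [0.1411, -0.0527]]
```

View pics/sk6.png

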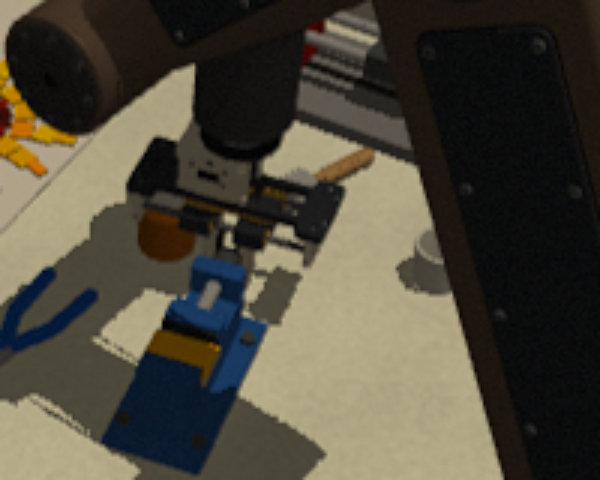

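```bash
python3 -m inch '1 0 0.013 0.0026 0 0 0;1 0 0.013 0.0026 0 0 0;1 0 0.013 0.0026 0 0 0;1 0 0.013 0.0026 0 0 0'; python3 kn.py sk7 10.853 .1;python3 -m inch '1 0 0.0133 0.001 0 0 0;1 0 0.0133 0.001 0 0 0;1 0 0.0133 0.001 0 0 0;1 0 0.0133 0.001 0 0 0'; python3 kn.py sk8 10.953 .1
```

```text
t: 16.75
eef_pos: [0.5804, -0.281, 0.027]
ee_rot: [-3.14, -0.0, -1.41]
force: [2.1, 3.4, 2.7]
width: 0.016
knob 0.005963208052574599 -0.15163190194349535 0.036018144070941234 a -1.7225934957022642 r 0.03943532606625923 F [2.1 3.4 2.7]
[[0.0133, 0.0012], [0.0266, 0.0011], [0.0398, -0.0003], [0.0529, -0.003], [0.0656, -0.0071], [0.0778, -0.0124], [0.0895, -0.0188], [0.1004, -0.0264], [0.1105, -0.0351], [0.1198, -0.0447], [0.128, -0.0552], [0.1351, -0.0665]]
t: 17.2
eef_pos: [0.5765, -0.2816, 0.0267]
ee_rot: [-3.14, -0.0, -1.41]
force: [1.8, 2.5, 2.6]
width: 0.0157
knob 0.0020917486806958357 -0.15162979661152656 0.03570722736932964 a -1.6239810708790148 r 0.03934841030523025 F [1.8 2.5 2.6]
[[0.0133, -0.0001], [0.0266, -0.0015], [0.0396, -0.0043], [0.0523, -0.0083], [0.0646, -0.0136], [0.0762, -0.0201], [0.0872, -0.0277], [0.0973, -0.0363], [0.1065, -0.046], [0.1147, -0.0565], [0.1218, -0.0677], [0.1278, -0.0797]]
```

```bash
python3 -m inch '1 0 0.0133 0 0 0 0;1 0 0.0133 0 0 0 0;1 0 0.0133 0 0 0 0;1 0 0.0133 0 0 0 0'; python3 kn.py sk9 11.053 .1;python3 - <<'E'
from station import arm
print([arm.get_state()[k].round(2).tolist() for k in("force","moment")])
E
```

```text
t: 17.65
eef_pos: [0.5728, -0.2822, 0.0268]
ee_rot: [-3.14, -0.0, -1.41]
force: [3.6, 4.0, 2.5]
width: 0.0156
knob -0.001715606969138554 -0.1516120704624524 0.03575030575006492 a -1.527114059793469 r 0.03928717101021583 F [3.6 4.  2.5]
[[0.0133, -0.0014], [0.0263, -0.0042], [0.039, -0.0082], [0.0512, -0.0135], [0.0629, -0.02], [0.0738, -0.0276], [0.084, -0.0362], [0.0932, -0.0459], [0.1014, -0.0564], [0.1085, -0.0676], [0.1144, -0.0796], [0.1192, -0.092]]
[[4.15, 2.8, 2.78], [1.18, -1.38, -0.05]]
```

View pics/sk9.png

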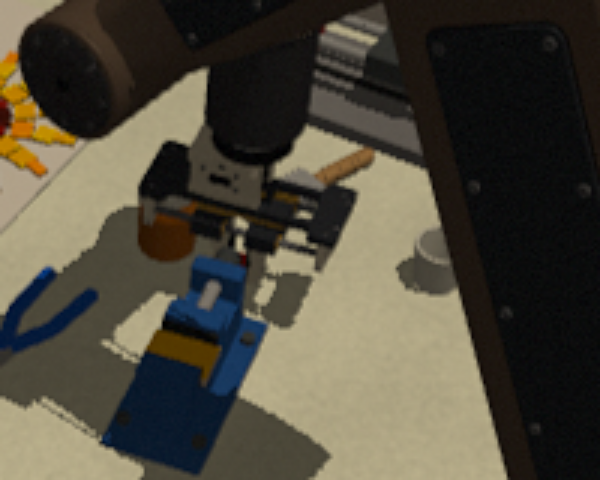

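```bash
python3 -m inch '1 0 0.0133 -0.0014 0 0 0;1 0 0.0133 -0.0014 0 0 0;1 0 0.0133 -0.0014 0 0 0;1 0 0.0133 -0.0014 0 0 0'; python3 kn.py sk10 11.153 .1;python3 - <<'E'
from station import arm
import numpy as np
F=[]
for i in range(4):
    F.append(arm.get_state()["force"]);arm.grab_frame("wrist")
print(np.round(F,2))
E
```

```text
t: 18.1
eef_pos: [0.569, -0.2829, 0.0272]
ee_rot: [-3.14, -0.0, -1.41]
force: [4.1, 3.9, 2.0]
width: 0.0156
knob -0.005593673312916047 -0.15166961607476934 0.03615611088362156 a -1.4277755859395607 r 0.03924457800533893 F [4.1 3.9 2. ]
[[0.013, -0.0027], [0.0257, -0.0068], [0.038, -0.0121], [0.0496, -0.0185], [0.0606, -0.0261], [0.0707, -0.0348], [0.0799, -0.0444], [0.0881, -0.0549], [0.0952, -0.0662], [0.1012, -0.0781], [0.1059, -0.0906], [0.1094, -0.1034]]
[[4.03 3.43 1.49]
 [4.94 2.69 2.33]
 [3.92 3.36 2.27]
 [4.86 3.64 2.13]]
```

```bash
python3 -m inch '1 0 0.013 -0.0027 0 0 0;1 0 0.013 -0.0027 0 0 0;1 0 0.013 -0.0027 0 0 0;1 0 0.013 -0.0027 0 0 0'; python3 kn.py sk11 11.253 .1;python3 - <<'E'
from station import arm
import numpy as np
F=[]
for i in range(4):
    F.append(arm.get_state()["force"]);arm.grab_frame("wrist")
print(np.round(F,2))
E
```

```text
t: 18.75
eef_pos: [0.5653, -0.2835, 0.0279]
ee_rot: [-3.14, -0.0, -1.41]
force: [5.2, 3.6, 1.4]
width: 0.0157
knob -0.009293342735593393 -0.15163442150898013 0.036898852303677426 a -1.3315553162942477 r 0.039218154915525966 F [5.2 3.6 1.4]
[[0.0127, -0.004], [0.0249, -0.0093], [0.0366, -0.0158], [0.0475, -0.0234], [0.0577, -0.0321], [0.0669, -0.0417], [0.0751, -0.0522], [0.0822, -0.0635], [0.0882, -0.0754], [0.0929, -0.0878], [0.0964, -0.1007], [0.0985, -0.1139]]
[[4.67 3.11 1.72]
 [4.51 2.9  1.07]
 [4.92 3.29 1.86]
 [4.89 3.7  1.43]]
```

```bash
python3 -m inch '0.6 0 0 0 0 0 0;0.6 0 0 0 0 0 0;0.6 0 0 0 0 0 0;0.6 0 0 -0.06 0 0 0;0.6 0 0 -0.16 0 0 0;0.6 0 0 -0.32 0 0 0;0.6 -0.16 0 -0.48 0 0 0;0.6 -0.32 0 -0.64 0 0 0;0.6 -0.45 0 -0.8 0 0 0;0.6 -0.45 0 -0.8 0 0 0;0.6 -0.45 0 -0.8 0 0 0'
python3 - <<'E'
from h import *
from station import arm
s=arm.get_state();print(s["eef_pos"])
f=arm.grab_frame("wrist");f["s"]=s;pickle.dump(f,open("pics/wc.pkl","wb"));cv2.imwrite("pics/wc.png",f["img"][:,:,::-1])
T=toolT(s);W=cloud(f,T);H=hsv(f);h,s_,v=[H[...,i].astype(int) for i in range(3)];z=W[...,2]
o=np.array([.5501,-.1323]);c,sn=np.cos(.1614),np.sin(.1614);d=W[...,:2]-o;u=d@[c,sn];w=d@[-sn,c]
m=(h>16)&(h<32)&(s_>150)&(abs(z-.075)<.006)
r=cv2.minAreaRect((np.c_[u[m],w[m]]*1000).astype(np.float32));print(m.sum(),np.median(z[m]),r)
m=((h<6)|(h>174))&(s_>120)&(abs(u)<.06)&(w<-.1);print('knob',m.sum(),np.nanmedian(u[m]),np.nanpercentile(z[m],97))
E
```

```text
t: 20.1
eef_pos: [0.5441, -0.1484, 0.2737]
ee_rot: [-3.133, -0.002, -1.407]
force: [0.7, 0.1, 0.1]
width: 0.0351
[ 0.54407281 -0.14842321  0.27371127]
2933 0.0749401498281525 ((0.3184490203857422, 14.539739608764648), (61.622493743896484, 40.48524856567383), 0.5056754946708679)
knob 950 -0.008282568131129535 0.045948826466860576
```

View pics/wc.png

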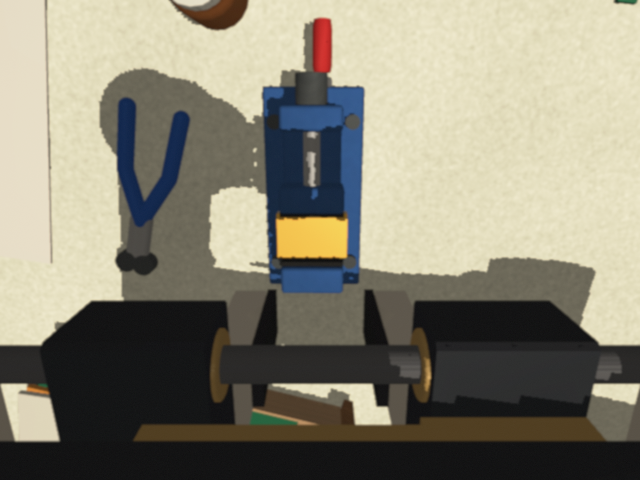

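```bash
python3 -m inch '1 -0.16 0 0 0 0 0.1;1 -0.32 0.1 0 0 0 0.2;1 -0.48 0.2 0 0 0 0.26;1 -0.64 0.3 0 0 0 0.26;1 -0.8 0.3 0 0 0 0.26;1 -0.95 0.3 0 0 0 0.26;1 -0.95 0.3 0 0 0 0.26;1 -0.95 0.3 0 0 0 0.26' 40
python3 - <<'E'
from h import *
from station import arm
s=arm.get_state();print(s["eef_pos"],s["width"]);rows(s,(.435,.2135,.15),-1.682)
E
```

```text
t: 20.95
eef_pos: [0.4076, 0.1174, 0.2668]
ee_rot: [3.141, -0.001, -1.68]
force: [-0.6, 0.2, -0.4]
width: 0.0001
[0.40762408 0.11740379 0.26682043] 0.00012059416551050349
tx ty tz [-0.3288 -0.0561  0.389 ] turn [ 0.0005 -0.0012  0.0022] rows>= 3.1
```

```bash
python3 -m inch '1 -0.12 -0.056 0.1 0 0 0.002;1 -0.24 -0.056 0.2 0 0 0.002;1 -0.329 -0.056 0.3 0 0 0.002;1 -0.329 -0.056 0.389 0 0 0.002;1 -0.329 -0.056 0.389 0 0 0.002;1 -0.329 -0.056 0.389 0 0 0.002'
python3 - <<'E'
from h import *
from station import arm
s=arm.get_state();print(s["eef_pos"],s["width"]);rows(s,(.435,.2135,.026),-1.682)
f=arm.grab_frame("wrist");f["s"]=s;cv2.imwrite("pics/wd.png",f["img"][:,:,::-1])
f=arm.grab_frame("side");f["s"]=s;cv2.imwrite("pics/sd.png",f["img"][:,:,::-1])
E
```

```text
t: 21.55
eef_pos: [0.4365, 0.2112, 0.1509]
ee_rot: [3.141, -0.002, -1.686]
force: [-0.2, 0.3, 0.7]
width: 0.0004
[0.43651993 0.21118985 0.15085977] 0.0004320452154792241
tx ty tz [-0.008   0.0059  0.4162] turn [ 0.0001 -0.0021 -0.0039] rows>= 2.5
```

View pics/sd.png

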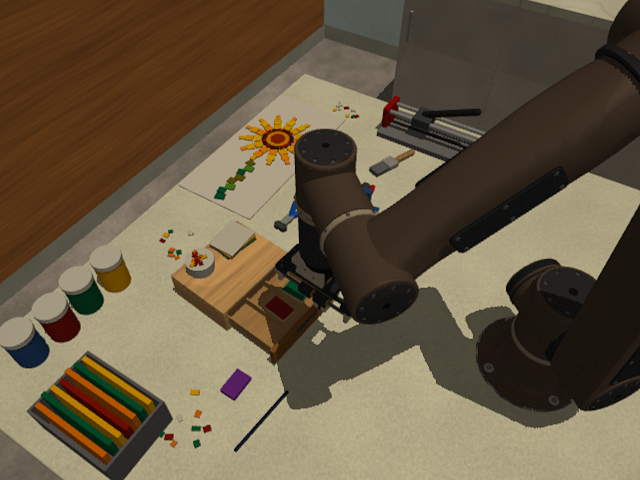

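View pics/wd.png

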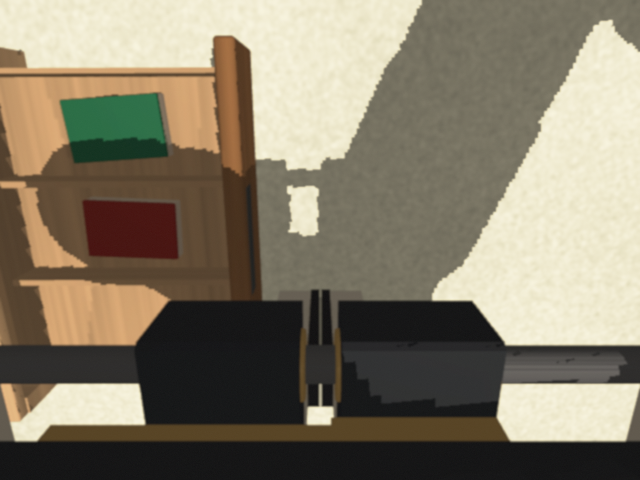

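```bash
python3 -m inch '1 -0.004 0.005 0.12 0 0 0;1 -0.004 0.005 0.24 0 0 0;1 -0.004 0.005 0.34 0 0 0;1 -0.004 0.005 0.4 0 0 0;1 -0.004 0.005 0.416 0 0 0;1 -0.004 0.005 0.416 0 0 0;1 -0.004 0.005 0.416 0 0 0'
python3 - <<'E'
from h import *
from station import arm
s=arm.get_state();print(s["eef_pos"]);
for t in (.1,.15,.17,.18): rows(s,s["eef_pos"]+t*np.array([.9938,-.1115,0]),-1.682)
E
```

```text
t: 22.35
eef_pos: [0.436, 0.2149, 0.0278]
ee_rot: [-3.139, 0.002, -1.685]
force: [0.7, 0.8, 0.6]
width: 0.0003
[0.43596715 0.21492231 0.0278464 ]
tx ty tz [-0.0007 -0.3333  0.0009] turn [-0.0025  0.0021 -0.0025] rows>= 2.0
tx ty tz [-0.0011 -0.5     0.0013] turn [-0.0025  0.0021 -0.0025] rows>= 3.0
tx ty tz [-0.0012 -0.5667  0.0015] turn [-0.0025  0.0021 -0.0025] rows>= 3.4
tx ty tz [-0.0013 -0.6     0.0016] turn [-0.0025  0.0021 -0.0025] rows>= 3.6
```

```bash
python3 -m inch '1 0 -0.05 0 0 0 0;1 0 -0.09 0 0 0 0;1 0 -0.12 0 0 0 0;1 0 -0.15 0 0 0 0;1 0 -0.19 0 0 0 0;1 0 -0.23 0 0 0 0;1 0 -0.27 0 0 0 0;1 0 -0.31 0 0 0 0;1 0 -0.35 0 0 0 0;1 0 -0.39 0 0 0 0;1 0 -0.42 0 0 0 0;1 0 -0.44 0 0 0 0'; python3 -m inch '1 0 -0.02 0 0 0 0;1 0 -0.035 0 0 0 0;1 0 -0.05 0 0 0 0;1 0 -0.05 0 0 0 0'
python3 - <<'E'
from h import *
from station import arm
s=arm.get_state();print(s["eef_pos"],s["force"])
f=arm.grab_frame("side");f["s"]=s;cv2.imwrite("pics/sd2.png",cv2.resize(f["img"][180:380,160:420,::-1],None,fx=3,fy=3))
E
```

```text
t: 23.55
eef_pos: [0.5668, 0.199, 0.0262]
ee_rot: [-3.141, -0.0, -1.685]
force: [-2.3, 1.3, 2.8]
width: 0.0004
t: 23.95
eef_pos: [0.5816, 0.1975, 0.0265]
ee_rot: [-3.14, 0.0, -1.685]
force: [-0.3, -1.2, -0.0]
width: 0.0003
[0.58160513 0.19752809 0.02645623] [-0.28240585 -1.18421717 -0.00702616]
```

View pics/sd2.png

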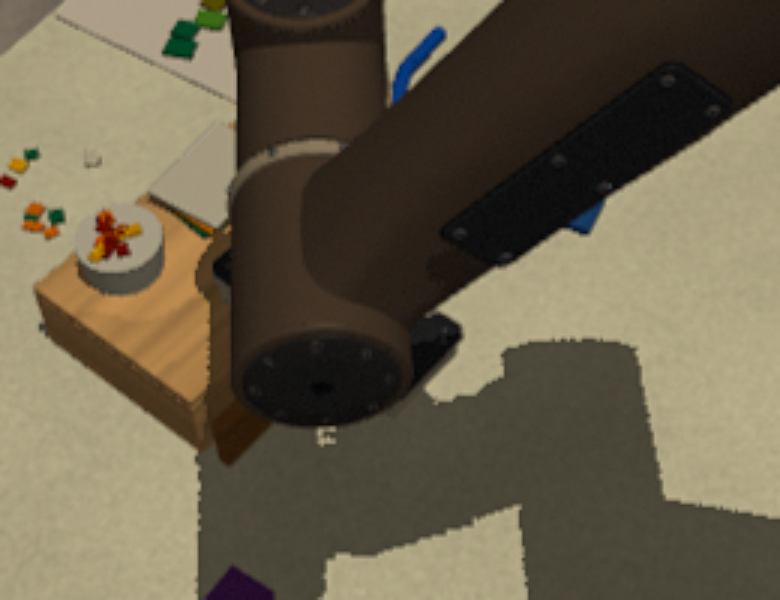

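```bash
python3 -m inch '1 0 -0.012 0 0 0 0;1 0 -0.024 0 0 0 0;1 0 -0.036 0 0 0 0;1 0 -0.036 0 0 0 0'; python3 -m inch '1 0 -0.01 0 0 0 0;1 0 -0.02 0 0 0 0;1 0 -0.02 0 0 0 0'
python3 - <<'E'
from h import *
from station import arm
s=arm.get_state();print(s["eef_pos"],s["force"])
f=arm.grab_frame("side");f["s"]=s;cv2.imwrite("pics/sd3.png",cv2.resize(f["img"][180:380,160:420,::-1],None,fx=3,fy=3))
E
```

```text
t: 24.4
eef_pos: [0.5925, 0.1964, 0.0266]
ee_rot: [-3.14, 0.001, -1.685]
force: [-0.5, 0.4, -0.4]
width: 0.0003
t: 24.7
eef_pos: [0.5983, 0.1957, 0.0265]
ee_rot: [-3.14, 0.0, -1.685]
force: [-0.6, -0.3, -0.1]
width: 0.0006
[0.59833311 0.19570245 0.02653173] [-0.60059247 -0.32651491 -0.13073186]
```

View pics/sd3.png

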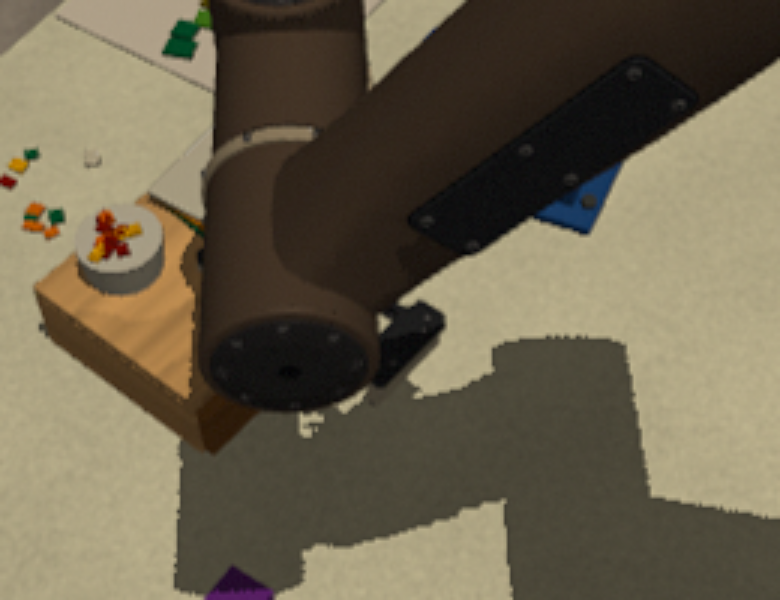

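```bash
python3 -m inch '1 0 -0.01 0 0 0 0;1 0 -0.01 0 0 0 0;1 0 -0.01 0 0 0 0';python3 -m inch '1 0 -0.01 0 0 0 0;1 0 -0.01 0 0 0 0;1 0 -0.01 0 0 0 0';python3 -m inch '1 0 -0.01 0 0 0 0;1 0 -0.01 0 0 0 0;1 0 -0.01 0 0 0 0'
```

```text
t: 25.05
eef_pos: [0.6009, 0.1953, 0.0265]
ee_rot: [-3.14, 0.0, -1.685]
force: [-0.2, -1.3, 0.5]
width: 0.0009
t: 25.35
eef_pos: [0.6017, 0.1951, 0.0264]
ee_rot: [3.14, -0.001, -1.685]
force: [-10.6, 3.7, 6.2]
width: 0.0003
t: 25.65
eef_pos: [0.6017, 0.1949, 0.0263]
ee_rot: [3.135, -0.002, -1.685]
force: [-23.3, 8.3, 15.2]
width: 0.0004
```

```bash
python3 -m inch '1 0 0.03 0 0 0 0;1 0 0.1 0 0 0 0;1 0 0.25 -0.05 0 0 0;1 0 0.4 -0.2 0 0 0;1 0 0.4 -0.35 0 0 0;1 0 0.4 -0.5 0 0 0;1 0 0.4 -0.65 0 0 0;1 0 0.4 -0.75 0 0 0;1 0 0.4 -0.75 0 0 0'
python3 - <<'E'
from h import *
from station import arm
s=arm.get_state();print(s["eef_pos"],s["force"])
for n in("side","scene","wrist"):
    f=arm.grab_frame(n);f["s"]=s;pickle.dump(f,open(f"pics/{n}F.pkl","wb"));cv2.imwrite(f"pics/{n}F.png",f["img"][:,:,::-1])
E
```

```text
t: 26.55
eef_pos: [0.4894, 0.2095, 0.2568]
ee_rot: [-3.133, 0.007, -1.684]
force: [0.2, 0.4, -0.1]
width: 0.0003
[0.48937236 0.20946173 0.25681975] [ 0.23361792  0.41529299 -0.13361396]
```

View pics/sceneF.png

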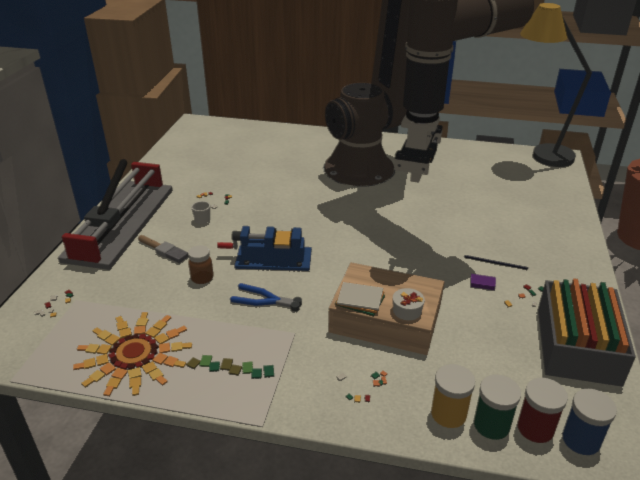

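View pics/wristF.png

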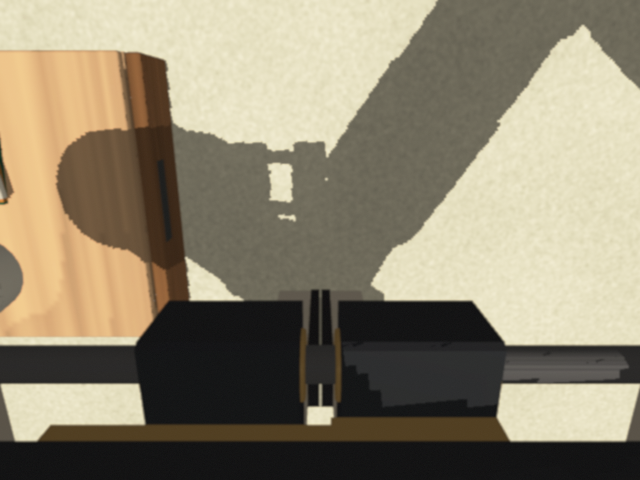

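View pics/sideF.png

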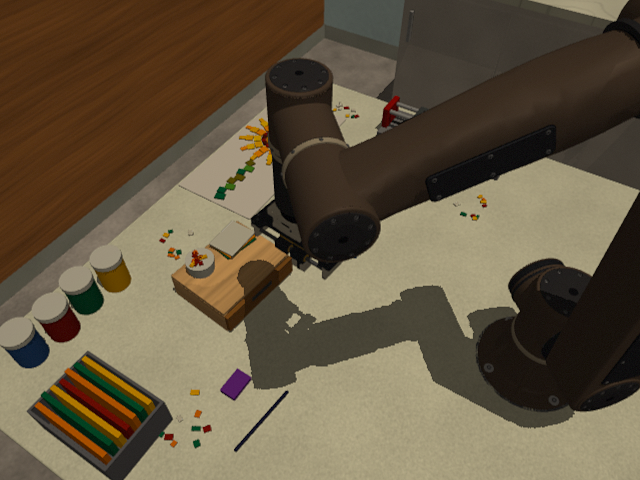

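Run:
```python
from h import *
f=load("wristF");T=toolT(f["s"]);W=cloud(f,T);z=W[...,2]
ax=np.array([.9938,-.1115]);x=W[...,:2]@ax
R_=slice(70,280)
for lo,hi in((.075,.081),(.064,.070),(.02,.06)):
    m=(z>lo)&(z<hi);m[:70]=0;m[280:]=0;m[:,:90]=0;m[:,200:]=0
    print(lo,m.sum(),np.percentile(x[m],[1,50,99]).round(4))
print('cab front along ax', np.array([.6318,.19])@ax)
a,b=load("scene0"),load("sceneF");A,B=cloud(a),cloud(b)
for n,(x0,y0,x1,y1) in dict(jar=(188,246,214,284),nippers=(229,282,302,312),brush=(136,234,190,264),pencil=(462,253,530,272)).items():
    d=np.abs(a["img"][y0:y1,x0:x1].astype(int)-b["img"][y0:y1,x0:x1]).max(-1);print(n,(d>40).sum(),d.size)
o=np.array([.5501,-.1323]);H=hsv(b);m=(H[...,0]>15)&(H[...,0]<32)&(H[...,1]>150);m[:225]=0;m[252:]=0;m[:,:265]=0;m[:,300:]=0
c,sn=np.cos(.1614),np.sin(.1614);d=B[m][:,:2]-o;print('tile scene',m.sum(),(d@[c,sn]).mean(),(d@[-sn,c]).mean(),np.median(B[m][:,2]))
```

```text
0.075 625 [0.6095 0.6104 0.6115]
0.064 618 [0.5976 0.5984 0.5996]
0.02 3827 [0.5976 0.5986 0.6342]
cab front along ax 0.60669784
jar 2 988
nippers 0 2190
brush 112 1620
pencil 85 1292
tile scene 199 0.006140793012215285 0.014579806182133587 0.07266453827245067
```

Run:
```python
from station import arm
print(arm.job_done(),arm.get_state()["t"])
```

```text
the job is handed in; nothing more can be done
the job is handed in; nothing more can be done
```

I placed the yellow tile on the vise bed, cranked the jaw closed on it, and pushed the drawer home with the green and red tiles inside. I handed the job in at about 27 s; it gave no verdict.

**Tile:** the wrist camera put it at x = 0.3 mm, y = 14.5 mm in the vise frame, turned 0.5°. It lies flat with the glaze up. The scene camera agreed on y but read x = 6 mm from a partial view. It has read up to 6 mm off the other two along that axis throughout, so I trusted the wrist camera.

**Clamping:** I turned the crank about 1.6 turns to about 11.2 rad, which is roughly 1 mm into the jaw's 2 mm cushion. The handle force rose from about 2 N to 5 N. I can't read the jaw force directly; I estimate 50–70 N. The handle stayed where I left it after release.

**Drawer:** it stopped hard at about 25 N. The outer face of its panel sits 12 mm (the panel's thickness) in front of the cabinet's front, so it is closed. The green and red tiles were in their compartments before the push; I could not see inside afterwards.

**Bystanders:**
- **Jar and nippers:** almost no pixels changed between the first and last images.
- **Brush and pencil:** some pixels changed. I put that down to shadows, because both appear at the same positions as at the start.
- **Glue pot:** I compared it by eye only, and it was in the same place.

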